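# Check a notched board with straightedge and gauges

### The job

Put the wooden offcut into the open scrap crate and lay the aluminium straightedge flat, flush against the board's notched edge, closing all four notch mouths. Only once it is flush and let go, stand every gauge from the rack in a notch of its own (long gauges in deep notches, short ones in shallow), upright and right down on the bench. When all of them stand there together with the straightedge flush, put the gauges back fully down in the middle of the rack slots, leaving the straightedge flush and the other things undisturbed.

Things in the scene. Friction and masses are not known exactly. Their poses are not given: they have to be found in the camera images.
- board: fixed brown wooden board lying on the bench, 125 (x) by 220 (y) by 22 mm thick, with two hold-downs on its far edge (50 mm tall). Origin at the centre of its underside, x away from the robot, y along the notched edge, which is the straight face toward the robot at x = -62.5 mm; four notches open on it at y = -81, -27, 27, 81 mm, shallow, deep, shallow, deep
- notch0 (a point): a shallow notch of the board, 62 mm deep from the notched edge, 14 mm wide, cut right through the 22 mm thickness; the point is the middle of the notch's length and width, at bench height; axes as the board's
- notch1 (a point): a deep notch of the board, 92 mm deep from the notched edge, 14 mm wide, cut right through the 22 mm thickness; the point is the middle of the notch's length and width, at bench height; axes as the board's
- notch2 (a point): a shallow notch of the board, 62 mm deep from the notched edge, 14 mm wide, cut right through the 22 mm thickness; the point is the middle of the notch's length and width, at bench height; axes as the board's
- notch3 (a point): a deep notch of the board, 92 mm deep from the notched edge, 14 mm wide, cut right through the 22 mm thickness; the point is the middle of the notch's length and width, at bench height; axes as the board's
- straightedge: loose aluminium straightedge of inverted-T section, 250 mm long (its y axis), flat base 50 mm wide (x) and 8 mm thick with a rib along its middle, 10 mm thick, over the full length, whose top is 52 mm above the bench; about 0.6 kg, the same both ways round. Origin at the centre of its underside. It starts flat on the bench on the left or the right
- offcut: loose light wooden batten offcut, 45 mm (x) by 90 mm (y) by 45 mm tall, lying in front of the board's notched edge; origin at the centre of its underside
- rack: fixed dark wooden gauge rack, 212 mm long (its x axis), 60 mm wide, 35 mm tall, with four 14 mm wide slots across it at x = -84, -28, 28, 84 mm, open at both ends; slot floors 10 mm above the bench. Origin at the centre of its underside
- gauge_long_a: one of up to two long gauges: a plain steel plate standing on edge in the rack, 86 mm long (its x axis), 10 mm thick (y), 75 mm tall (z); origin at the centre of its underside. None if absent in this run. It starts in any of the rack's slots, its length across the rack
- gauge_long_b: one of up to two long gauges: a plain steel plate standing on edge in the rack, 86 mm long (its x axis), 10 mm thick (y), 75 mm tall (z); origin at the centre of its underside. None if absent in this run. It starts in any of the rack's slots, its length across the rack
- gauge_short_a: one of up to two short gauges: a plain steel plate standing on edge in the rack, 56 mm long (its x axis), 10 mm thick (y), 75 mm tall (z); origin at the centre of its underside. None if absent in this run. It starts in any of the rack's slots, its length across the rack
- gauge_short_b: one of up to two short gauges: a plain steel plate standing on edge in the rack, 56 mm long (its x axis), 10 mm thick (y), 75 mm tall (z); origin at the centre of its underside. None if absent in this run. It starts in any of the rack's slots, its length across the rack
- crate: fixed open plywood crate for scrap, 150 mm (x) by 130 mm (y), 50 mm high, walls and floor 5 mm; origin at the centre of its underside. On the left or right, across from a closed cardboard carton
- tin: bystander: yellow tin, 86 mm across, 105 mm tall; origin at the centre of its underside
- tub: bystander: black tub of screws with white lid, 100 mm across, 120 mm tall; origin at the centre of its underside
- hammer: bystander: hammer, 240 mm long, lying on the right; origin under its middle
- ear_defenders: bystander: orange ear defenders with black band, about 230 mm wide, 45 mm tall; origin at bench height beside them, 45 mm nearer the robot and 25 mm to the right of the midpoint between the cups
- tape_measure: bystander: yellow tape measure, 70 mm, 37 mm tall, near the robot; origin at the centre of its underside
- chisel: bystander: chisel with wooden handle, 240 mm long, near the robot; origin under its middle
Not all that is in view belongs to the job. Leave any purple look-alike of the crate alone.

How it is judged (in metres and radians):
On the way, in this order (a step that is already met when the one before it is completed fails the run):
1. the straightedge lies flush against the notched edge, let go, while all gauges are still in the rack (x of straightedge in the frame of board between -0.0902 and -0.0855 m and y of straightedge in the frame of board between -0.04 and 0.04 m and angle between the y axis of straightedge and the y axis of board, either way round below 0.012 rad and height (world z) of straightedge below 0.004 m and angle between straightedge's own z axis and vertical below 0.05 rad and contact force between the fingers and straightedge below 0.3 N and horizontal distance between each of gauge_long_a, gauge_long_b, gauge_short_a, gauge_short_b and rack below 0.11 m), for 0.3 s.
2. every gauge stands in a notch of its own length, right down on the bench, with the straightedge still flush (x of straightedge in the frame of board between -0.0902 and -0.0855 m and y of straightedge in the frame of board between -0.04 and 0.04 m and angle between the y axis of straightedge and the y axis of board, either way round below 0.012 rad and height (world z) of straightedge below 0.004 m and angle between straightedge's own z axis and vertical below 0.05 rad and ((x of gauge_long_a in the frame of notch1 between -0.006 and 0.006 m and y of gauge_long_a in the frame of notch1 between -0.004 and 0.004 m) or (x of gauge_long_a in the frame of notch3 between -0.006 and 0.006 m and y of gauge_long_a in the frame of notch3 between -0.004 and 0.004 m)) and height (world z) of each of gauge_long_a, gauge_long_b, gauge_short_a, gauge_short_b below 0.003 m and angle between each of gauge_long_a, gauge_long_b, gauge_short_a, gauge_short_b's own z axis and vertical below 0.1 rad and angle between the x axis of each of gauge_long_a, gauge_long_b, gauge_short_a, gauge_short_b and the x axis of board, either way round below 0.12 rad and ((x of gauge_long_b in the frame of notch1 between -0.006 and 0.006 m and y of gauge_long_b in the frame of notch1 between -0.004 and 0.004 m) or (x of gauge_long_b in the frame of notch3 between -0.006 and 0.006 m and y of gauge_long_b in the frame of notch3 between -0.004 and 0.004 m)) and ((x of gauge_short_a in the frame of notch0 between -0.006 and 0.006 m and y of gauge_short_a in the frame of notch0 between -0.004 and 0.004 m) or (x of gauge_short_a in the frame of notch2 between -0.006 and 0.006 m and y of gauge_short_a in the frame of notch2 between -0.004 and 0.004 m)) and ((x of gauge_short_b in the frame of notch0 between -0.006 and 0.006 m and y of gauge_short_b in the frame of notch0 between -0.004 and 0.004 m) or (x of gauge_short_b in the frame of notch2 between -0.006 and 0.006 m and y of gauge_short_b in the frame of notch2 between -0.004 and 0.004 m))), for 0.3 s.
At the end, for the whole second after the job is handed in: Offcut in the crate; straightedge flat on the bench, within 2.5 mm of the notched edge, parallel within 0.012 rad, middle within 40 mm of the board's; every gauge present back upright (0.2 rad) in a rack slot, within 4 mm of the slot floor and 25 mm of the slot's middle; all released (x of straightedge in the frame of board between -0.0902 and -0.0855 m and y of straightedge in the frame of board between -0.04 and 0.04 m and angle between the y axis of straightedge and the y axis of board, either way round below 0.012 rad and height (world z) of straightedge below 0.004 m and angle between straightedge's own z axis and vertical below 0.05 rad and x of offcut in the frame of crate between -0.07 and 0.07 m and y of offcut in the frame of crate between -0.06 and 0.06 m and z of offcut in the frame of crate below 0.052 m and (x of gauge_long_a in the frame of rack between -0.09 and -0.078 m or x of gauge_long_a in the frame of rack between -0.034 and -0.022 m or x of gauge_long_a in the frame of rack between 0.022 and 0.034 m or x of gauge_long_a in the frame of rack between 0.078 and 0.09 m) and y of gauge_long_a in the frame of rack between -0.025 and 0.025 m and height (world z) of each of gauge_long_a, gauge_long_b, gauge_short_a, gauge_short_b below 0.014 m and angle between each of gauge_long_a, gauge_long_b, gauge_short_a, gauge_short_b's own z axis and vertical below 0.2 rad and (x of gauge_long_b in the frame of rack between -0.09 and -0.078 m or x of gauge_long_b in the frame of rack between -0.034 and -0.022 m or x of gauge_long_b in the frame of rack between 0.022 and 0.034 m or x of gauge_long_b in the frame of rack between 0.078 and 0.09 m) and y of gauge_long_b in the frame of rack between -0.025 and 0.025 m and (x of gauge_short_a in the frame of rack between -0.09 and -0.078 m or x of gauge_short_a in the frame of rack between -0.034 and -0.022 m or x of gauge_short_a in the frame of rack between 0.022 and 0.034 m or x of gauge_short_a in the frame of rack between 0.078 and 0.09 m) and y of gauge_short_a in the frame of rack between -0.025 and 0.025 m and (x of gauge_short_b in the frame of rack between -0.09 and -0.078 m or x of gauge_short_b in the frame of rack between -0.034 and -0.022 m or x of gauge_short_b in the frame of rack between 0.022 and 0.034 m or x of gauge_short_b in the frame of rack between 0.078 and 0.09 m) and y of gauge_short_b in the frame of rack between -0.025 and 0.025 m); the robot touches nothing.
It fails at once if a bystander is displaced by more than 30 mm (distance of any of tin, tub, hammer, ear_defenders, tape_measure, chisel from where it was at the start of the episode above 0.03 m).
Of gauge_long_a, gauge_long_b, gauge_short_a, gauge_short_b only 2 to 3 are there at a start; the rules pass over those that are not, and their reading is None.
At some moment in a run one of straightedge, offcut may be knocked a few centimetres aside while the robot is not near it.
It also fails if it takes over 210 s, if anything falls off the work surface, if the arm or the gripper's body presses on something with over 40 N, if the wrist force passes 120 N, or if a joint passes its speed limit or range.

### The arm

A 6-joint arm with a two-finger parallel gripper is mounted at the origin on the work surface. World frame = base frame: x ahead of the robot, y to its left, z up, the work surface at z = 0. Lengths are in mm, angles in rad, forces in N, time in s.
With the tool pointing down it reaches from about 275 to 750 mm from the base axis. Payload 10.2 kg.
Tool frame: the origin (TCP) lies midway between the tips of the shut fingers; the grasp point (between the pads) lies 19 mm behind it; z points along the fingers, y is the line along which they close (so a half turn about z gives the same grasp; the last joint's range is limited). The gripper opens to 85 mm and grips with 20 to 120 N. Pads are 22 mm wide; open, the fingers measure 114 mm over their backs; the gripper's body (76 mm by 85 mm) begins 54 mm behind the grasp point. The pads swing forward as they close: fully open they stand 13 mm farther back than shut.
Start: joints at [-1.358, 0.313, 1.498, -0, 1.331, -0.223], TCP at [221.61, -475.941, 231.294] pointing down, gripper open.
Joint ranges: [-2.94, 2.94], [-0.97, 2.17], [0.19, 2.56], [-1.23, 4.37], [0.02, 3.11], [-2.88, 2.88]. Speed limits (rad/s): [2.39, 2.39, 3.01, 3.14, 3.14, 3.14].

### API

Orientations are given as a unit quaternion [w, x, y, z].
In Python, from rig import ctrl, capture, camera_info gives the robot as it stands.
- The arm moves only by the tool apply_moves, never from a script. Its argument "targets" is a list of rows, each a list of 3 entries, a list of its own where there are three numbers: the finger opening in mm, from 0 to 85.4, then the shift along the world's x, y, z in mm, then the turn, a rotation vector about the world's x, y, z in degrees. In form: [[grip, [dx, dy, dz], [rx, ry, rz]], ...]. A call has 1 to 20 rows; each row is the pose to reach, as a shift and turn from the pose commanded when the call began; what a row does not reach only later rows make up. A row lasts 1/10 s, in which the tool goes at most 50 mm and 8.59 degrees, less where a joint would pass 70% of its speed; a pose out of reach is approached as far as the arm can. A call with a gripper value outside its range is refused whole. The fingers move at their own pace and stop on an object; "squeeze" is the grip in N (left out, the last holds). Time passes only in rows, so rows that repeat a pose let the fingers close. It gives the time, the measured TCP pose, the force, the opening and the grip force at its end, in the units of the state.
- ctrl.sense(): the state, without advancing time (a new reading comes with each control period).
- capture(name): name is "side" or "top"; returns (picture, depth): 420x560x3 uint8, blue, green, red; 420x560 float32, mm along the optical axis (not along the pixel's ray), 0 where there is no reading.
- camera_info(name): a dict with "vfov" (degrees; the focal length in pixels is half the picture's height over the tangent of half this angle, whatever the lens; pixels are square), "cx", "cy" (the principal point, pixels), "k1" (the pictures are not rectified: a ray, as slopes to the right and down, at radius r is drawn at 1 + k1 r^2 times it, then the intrinsics apply), "extrinsics" (4x4, takes a point from camera to world coordinates). Camera axes: x right, y down, z forward; pixel columns grow to the right and rows downward; lengths in mm; the calibration is good to about 2 mm. A picture is of the moment at which its call begins. camera_info takes no time and is no camera call.
- ctrl.finish_job(): hands the job in; it is judged then, once.
The state is a dict: "time_s": time; "joints": joint angles; "dq": joint speeds; "tau": joint torques, N m; "eef_pos": TCP position; "ee_rot": TCP orientation; "force": force on the tool from outside, world axes, zero at the start; "wrist_torque": the same for the moment, N m; "grip_width": opening from 0.0 (shut) to 1.0 (fully open); "grip_force": force on a finger pad.
Only numpy, scipy, OpenCV 4.12 (cv2) and the standard library are available. Lean on these libraries where they do the work, as an engineer would, in place of code of your own. Each camera call takes 0.05 s, during which the arm holds its last target. There are 200 camera calls.

## Working session

There is one attempt and no reset: what is moved stays moved. The work goes in short steps, Python scripts to look and compute and a tool call to move; the robot and the scene stay as the last step left them, time stands still between calls to the robot, and variables do not carry over. Pictures are saved under pics/ and viewed, at most 14 in all, crops included, and the job is handed in when it is done.

Besides the shell and the picture viewer there is one more tool, called after "Request:" as name([rows], argument=value, ...), one row to a line, values as JSON. apply_moves: Moves the arm, as the interface text tells. Its arguments: {"type":"object","properties":{"targets":{"type":"array","items":{"type":"array"}},"squeeze":{"type":"number"}},"required":["targets"]}

```bash
ls; mkdir -p pics; cat > h.py <<'E'
import numpy as np, cv2
from rig import ctrl, capture, camera_info
def rays(name, uv):
    c=camera_info(name); f=210/np.tan(np.radians(c["vfov"])/2)
    K=np.array([[f,0,c["cx"]],[0,f,c["cy"]],[0,0,1.]])
    p=cv2.undistortPoints(np.float64(uv).reshape(-1,1,2),K,np.array([c["k1"],0,0,0,0.]))[:,0]
    return np.c_[p,np.ones(len(p))], np.array(c["extrinsics"])
def onplane(name,uv,z):
    d,E=rays(name,uv); w=d@E[:3,:3].T; o=E[:3,3]
    return o+w*((z-o[2])/w[:,2])[:,None]
def cloud(name,depth):
    v,u=np.mgrid[0:depth.shape[0],0:depth.shape[1]]
    d,E=rays(name,np.c_[u.ravel(),v.ravel()])
    return ((d*depth.reshape(-1,1))@E[:3,:3].T+E[:3,3]).reshape(*depth.shape,3)
E
python3 - <<'E'
from h import *
for n in("top","side"):
    p,d=capture(n); cv2.imwrite(f"pics/{n}0.png",p); np.save(f"{n}0.npy",d); c=camera_info(n); print({k:np.round(v,3).tolist() for k,v in c.items()})
print(ctrl.sense())
E
```

```text
pics
{'vfov': 54.585, 'cx': 291.985, 'cy': 212.585, 'k1': -0.11, 'extrinsics': [[0.086, -0.971, 0.221, 231.079], [-0.996, -0.085, 0.013, -11.432], [0.006, -0.222, -0.975, 1280.54], [0.0, 0.0, 0.0, 1.0]]}
{'vfov': 46.32, 'cx': 277.568, 'cy': 206.773, 'k1': 0.028, 'extrinsics': [[-0.86, -0.386, 0.335, 96.362], [-0.511, 0.665, -0.545, 697.68], [-0.012, -0.64, -0.768, 1023.815], [0.0, 0.0, 0.0, 1.0]]}
{'time_s': 0.1, 'joints': array([-1.35836256e+00,  3.13392066e-01,  1.49833310e+00,  1.73965757e-05,
        1.33097782e+00, -2.23399050e-01]), 'dq': array([ 0.00159007, -0.0038767 , -0.00249959, -0.0010521 ,  0.00104582,
       -0.00112546]), 'tau': array([ 2.76675775e-03, -4.12898397e+01, -2.60143912e+01, -1.44595087e-04,
        2.99146392e-03, -1.44387099e-05]), 'eef_pos': array([ 221.58431415, -475.71208262,  230.80385504]), 'ee_rot': array([-5.55108746e-04,  9.76350330e-01,  2.16193723e-01,  1.14918244e-05]), 'force': array([-0.35331224, -0.11206717,  0.57079689]), 'wrist_torque': array([ 0.01496487, -0.00618805,  0.0245642 ]), 'grip_force': 0.0, 'grip_width': 1.0008323071940255}
```

View pics/top0.png

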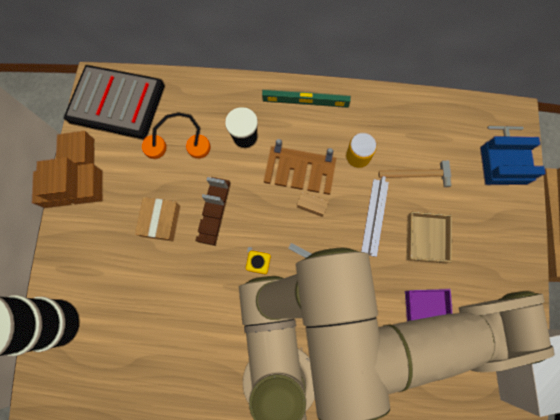

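View pics/side0.png

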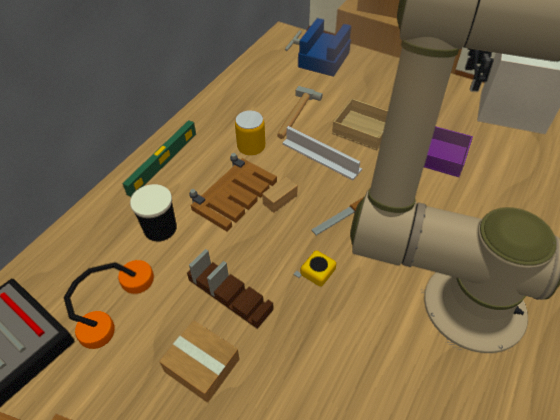

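Top: board (300,170), offcut (313,205), straightedge (375,216), crate (430,238); purple decoy (428,303); rack (213,212), with gauges at (215,183) and (213,195); carton (158,218).
Candidates:
- Crate: plywood (430,238), purple (428,303) and carton (158,218). I choose the plywood one.
- Straightedge: the T-bar (375,216) and the green level (306,98). I choose the T-bar.
- Offcut: the batten (313,205) and the blocks (70,170). I choose the batten.

```bash
python3 - <<'E'
from h import *
t=cv2.imread("pics/top0.png"); s=cv2.imread("pics/side0.png")
a=cv2.resize(t[130:270,185:465],(800,400),interpolation=3)
b=cv2.resize(s[120:330,180:400],(0,0),fx=2.6,fy=2.6,interpolation=3)
cv2.imwrite("pics/ca.png",a); cv2.imwrite("pics/cb.png",b)
P=cloud("top",np.load("top0.npy"))
np.set_printoptions(precision=1,suppress=True)
# height clusters
z=P[...,2]; m=((z>3)&(z<130)&(P[...,0]>250)).astype(np.uint8)
n,l,st,c=cv2.connectedComponentsWithStats(m)
for i in range(1,n):
    if st[i,4]>60:
        q=P[l==i]; r=cv2.minAreaRect(q[:,:2].astype(np.float32)); print(st[i],c[i],np.percentile(q[:,2],[5,50,95]),np.array(r[0]),np.array(r[1]),round(r[2],1))
E
```

```text
[462   0  98  17 801] [526.3   4.9] [ 5.1 27.6 70.8] [1427.3 -789.7] [ 17.6 414.6] 0.1
[  63   64  148   97 6551] [126.2 108.9] [18.6 50.4 62.7] [833.7 564.5] [588.2 283.1] 70.8
[ 261   89   91   21 1137] [306.2  97.8] [ 5.4 44.7 53. ] [935.3  -6.5] [ 67.3 314.1] 0.5
[487  96  18  20  64] [495.2 106.4] [3.3 4.5 6.3] [ 982.2 -681.3] [74.4 50.3] 29.5
[ 225  107   34   41 1058] [242.3 126.8] [ 18.7 117.9 122.4] [793.6 191.5] [149.8 100.4] 9.3
[ 474  120   72   68 3059] [509.6 157.7] [  4.6  62.7 113.1] [ 801.1 -723.2] [255.2 260.5] 2.6
[  32  130   72   78 2886] [ 74.7 171.9] [ 13.8  71.  115. ] [613.8 765.6] [269.3 216.8] 11.8
[345 133  32  37 821] [360.3 150.2] [ 13.3 101.8 107.6] [ 756.5 -200.3] [ 96.3 135.9] 77.5
[ 264  138   73   58 2349] [300.4 167.6] [ 8.7 21.7 32. ] [681.3  -9.7] [232.6 168.8] 85.4
[ 358  159   98  100 1997] [393.3 199.7] [ 4.4 17.8 52.6] [ 610.9 -334.2] [207.8 436.7] 45.7
[ 195  176   36   70 1435] [212.8 210.1] [ 7.6 33.4 83.3] [508.1 263.5] [ 81.6 225.4] 85.5
[296 191  32  26 488] [311.7 204. ] [11.6 43.6 48.6] [551.1 -59.4] [108.4  57.1] 71.2
[ 135  196   46   46 1554] [157.4 218.9] [20.8 53.  57.5] [457.2 433.4] [135.5 135.6] 79.9
[ 404  211   50   55 2013] [428.7 237.3] [ 3.6  8.1 50.6] [ 478.2 -440.2] [161.  172.7] 88.8
[528 223  17  17  70] [537.2 229.9] [3.2 4.5 6.8] [ 530.9 -811.7] [58.1 53.1] 86.4
[287 241  24  17 153] [298. 250.] [ 4.1 14.8 19. ] [402.2 -23.7] [76.3 29.9] 69.6
[245 247  26  28 508] [257.9 261.6] [14.3 34.6 39.4] [357.   97.4] [77.5 79.6] 87.2
[404 285  52  26 839] [429.9 299. ] [ 3.6  7.7 51. ] [ 287.1 -446.9] [ 77.7 163.8] 4.1
```

View pics/ca.png

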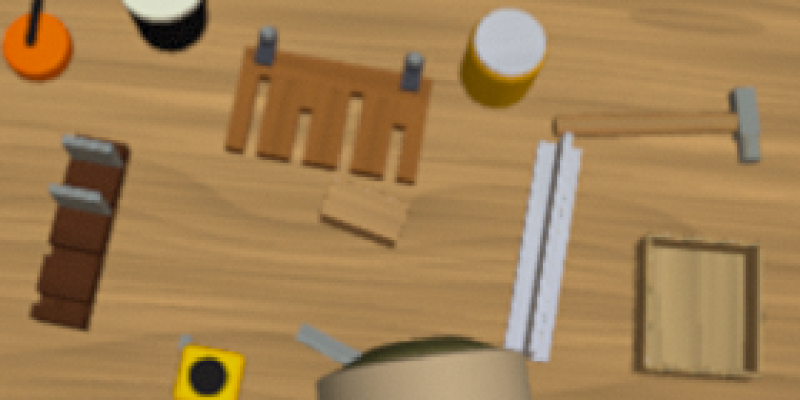

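View pics/cb.png

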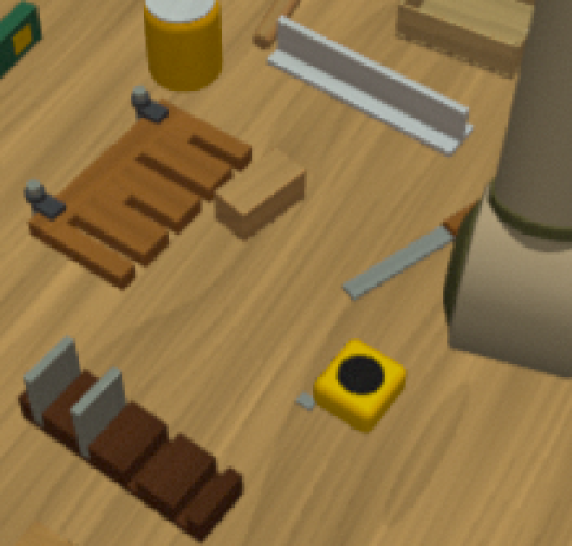

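```bash
cat > m.py <<'E'
from h import *
np.set_printoptions(precision=1,suppress=True)
def hsv(p): return cv2.cvtColor(p,cv2.COLOR_BGR2HSV)
def boxed(name,uv,z):  # min-area rect of pixels cast onto a plane
    r=cv2.minAreaRect(onplane(name,uv,z)[:,:2].astype(np.float32)); return r
def topface(name,p,d,ctr,rad,zlo,zhi,zp):
    """pixels by depth height within rad of ctr -> rect on the plane zp"""
    P=cloud(name,d); m=(np.hypot(P[...,0]-ctr[0],P[...,1]-ctr[1])<rad)&(P[...,2]>zlo)&(P[...,2]<zhi)
    m=cv2.morphologyEx(m.astype(np.uint8),cv2.MORPH_OPEN,np.ones((2,2)))
    v,u=np.nonzero(m); return m,boxed(name,np.c_[u,v],zp)
E
python3 - <<'E'
from m import *
R=lambda r:(np.array(r[0]),np.array(r[1]),round(r[2],2))
for n in("top","side"):
    p=cv2.imread(f"pics/{n}0.png"); d=np.load(f"{n}0.npy")
    for k,c,rad,lo,hi,z in [("board",(681,-10),160,16,28,22),("offcut",(551,-60),75,38,50,45),("rib",(585,-185),160,38,58,52),("edge",(585,-185),150,4,58,8),("crate",(478,-440),110,44,56,50),("rack",(508,263),130,29,40,35),("gaugeF",(590,265),30,60,100,85),("gaugeN",(535,265),24,60,100,85)]:
        try:
            m,r=topface(n,p,d,c,rad,lo,hi,z); print(n,k,m.sum(),*R(r))
        except Exception as e: print(n,k,"fail")
    H=hsv(p)
    print([H[int(v),int(u)].tolist() for v,u in ([(150,300),(205,313),(212,208),(183,215),(220,365),(222,300)] if n=="top" else [(195,230),(190,280),(285,220),(265,200),(155,320),(230,240)])])
E
```

```text
top board 1925 [661.9 -10.9] [217.  126.8] 84.32
top offcut 382 [545.6 -57.4] [89.3 46. ] 74.35
top rib 618 [ 590.9 -179.6] [260.2 230.2] 66.68
top edge 2052 [ 592.4 -171.3] [262.3 273.9] 79.11
top crate 274 [ 469.8 -433.5] [151.  131.7] 0.11
top rack 808 [502.6 295.2] [145.6 210.6] 83.23
top gaugeF 61 [581.2 253.4] [39.9 15.4] 80.5
top gaugeN 62 [525.4 260.7] [40.8 14.7] 83.41
[[16, 139, 167], [17, 128, 176], [12, 189, 77], [17, 47, 76], [17, 131, 170], [18, 128, 177]]
side board 2506 [629.  -26.5] [216.6 279.6] 1.83
side offcut 457 [544.2 -49.2] [92.8 48.6] 74.25
side rib 850 [ 564.2 -179.6] [263.2 241.3] 54.47
side edge 2629 [ 602.7 -196.9] [294.2 270.9] 64.67
side crate 245 [ 469.4 -422.7] [149.3 135.8] 0.61
side rack 1424 [497.2 261.7] [ 62.8 213.1] 83.64
side gaugeF 177 [575.8 263.7] [51. 24.] 84.37
side gaugeN 168 [521.1 269.3] [52.4 21.1] 82.87
[[16, 200, 98], [19, 138, 161], [11, 161, 76], [23, 43, 72], [30, 12, 127], [18, 130, 165]]
```

```bash
python3 - <<'E'
from m import *
for n in("top","side"):
    d=np.load(f"{n}0.npy"); P=cloud(n,d)
    for c in [(450,-250),(600,-60+170),(480,150),(545,-130),(650,-300)]:
        m=np.hypot(P[...,0]-c[0],P[...,1]-c[1])<15; print(n,c,np.median(P[m][:,2]),P[m][:,2].std())
    for c,r,lo,hi in [((545,-53),70,38,55),((469,-428),110,42,60),((500,263),130,28,42),((793,191),80,112,130),((750,-200),70,98,112)]:
        m=(np.hypot(P[...,0]-c[0],P[...,1]-c[1])<r)&(P[...,2]>lo)&(P[...,2]<hi)
        q=P[m]; print(n,c,np.median(q,0),(q.max(0)+q.min(0))/2)
E
```

```text
top (450, -250) 34.27531143325223 19.89333662127303
top (600, 110) -0.35093704111216084 3.6492365411108545
top (480, 150) -0.6869905872545132 2.252532777293608
top (545, -130) 0.1585513224490569 2.587735152917662
top (650, -300) 2.1315200692406506 4.425706483580335
top (545, -53) [549.  -54.4  44.3] [550.3 -54.6  45. ]
top (469, -428) [ 479.9 -428.2   49.2] [ 472.8 -430.8   48.8]
top (500, 263) [494.1 258.4  33.7] [501.5 295.3  35. ]
top (793, 191) [768.4 187.2 119. ] [769.9 186.9 119.1]
top (750, -200) [ 732.9 -196.1  104.4] [ 733.9 -195.4  104.5]
side (450, -250) 30.120392717589766 16.208954638896802
side (600, 110) 0.24437828312807142 5.042219725726669
side (480, 150) 0.0024761926836163184 1.9583350842234657
side (545, -130) 0.6747051502148906 2.085233070660803
side (650, -300) nan nan
side (545, -53) [548.9 -50.9  44.9] [549.4 -52.2  44.8]
side (469, -428) [ 491.3 -386.5   48.1] [ 474.2 -427.4   50.9]
side (500, 263) [485.8 265.   34.9] [502.1 261.6  35. ]
side (793, 191) [767.1 192.2 119.8] [771.1 189.7 118.6]
side (750, -200) [ 733.  -191.5  104.8] [ 732.2 -194.2  104.5]
  return _methods._mean(a, axis=axis, dtype=dtype,
  ret = ret.dtype.type(ret / rcount)
  ret = _var(a, axis=axis, dtype=dtype, out=out, ddof=ddof,
  arrmean = um.true_divide(arrmean, div, out=arrmean,
  ret = ret.dtype.type(ret / rcount)
```

Crops: both gauges are about 22 px long, so about 60 mm and both short; they stand in the two far rack slots. The batten at crop (365,212) is the offcut.

Request:
apply_moves([
  [85,[326,422,0],[0,0,49]],
  [85,[326,422,0],[0,0,49]],
  [85,[326,422,0],[0,0,49]],
  [85,[326,422,0],[0,0,49]],
  [85,[326,422,0],[0,0,49]],
  [85,[326,422,0],[0,0,49]],
  [85,[326,422,0],[0,0,49]],
  [85,[326,422,0],[0,0,49]],
  [85,[326,422,0],[0,0,49]],
  [85,[326,422,0],[0,0,49]],
  [85,[326,422,0],[0,0,49]],
  [85,[326,422,0],[0,0,49]],
  [85,[326,422,0],[0,0,49]],
  [85,[326,422,0],[0,0,49]],
], squeeze=40)

```text
time_s: 1.5
eef_pos: [547.2, -54.7, 231.2]
ee_rot: [-0.0, 0.799, 0.601, -0.0]
force: [-0.3, 0.0, 0.2]
grip_width: 0.995
grip_force: 0.0
```

```bash
python3 - <<'E'
from m import *
for n in("top","side"):
    p,d=capture(n); cv2.imwrite(f"pics/{n}1.png",p); np.save(f"{n}1.npy",d)
t=cv2.imread("pics/top1.png"); s=cv2.imread("pics/side1.png")
a=cv2.resize(t[100:260,230:430],(500,400),interpolation=3)
b=cv2.resize(s[60:260,150:400],(500,400),interpolation=3)[:, :300]
cv2.imwrite("pics/c1.png",np.hstack([a,b]))
P=cloud("top",np.load("top1.npy"))
m=(P[...,2]>30)&(P[...,2]<60)&(np.abs(P[...,0]-600)<150)&(np.abs(P[...,1]+180)<70)
q=P[m]; print(len(q)); 
l=cv2.fitLine(q[:,:2].astype(np.float32),cv2.DIST_HUBER,0,.01,.01).ravel(); print(l,np.degrees(np.arctan2(l[1],l[0])),q.min(0),q.max(0),np.median(q,0))
s=ctrl.sense(); print(s["eef_pos"],s["ee_rot"],s["joints"])
E
```

```text
59
[   1.     0.2  547.4 -232.7] 10.860898 [ 450.7 -249.9   30. ] [ 736.7 -152.9   59.7] [ 693.8 -218.    44.8]
[547.2 -54.9 231.4] [-0.   0.8  0.6 -0. ] [-0.3  0.4  1.4 -0.   1.4 -0. ]
```

View pics/c1.png

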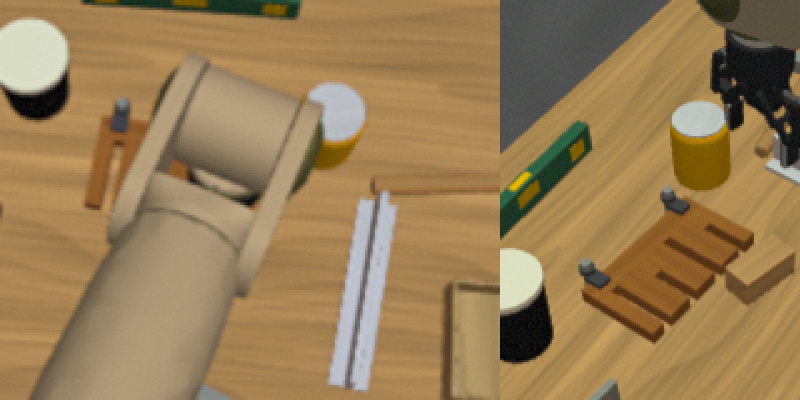

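Top: the straightedge is at crop (362,290). The offcut is hidden under the wrist. Side: gripper high at (745,100), with the board and offcut in the clear. Descending on the offcut.

Request:
apply_moves([
  [85,[0,0,-50],[0,0,0]],
  [85,[0,0,-100],[0,0,0]],
  [85,[0,0,-150],[0,0,0]],
  [85,[0,0,-190],[0,0,0]],
  [85,[0,0,-218],[0,0,0]],
  [85,[0,0,-219],[0,0,0]],
  [30,[0,0,-219],[0,0,0]],
  [30,[0,0,-219],[0,0,0]],
  [30,[0,0,-219],[0,0,0]],
  [30,[0,0,-219],[0,0,0]],
  [30,[0,0,-219],[0,0,0]],
  [30,[0,0,-219],[0,0,0]],
  [30,[0,0,-219],[0,0,0]],
  [30,[0,0,-219],[0,0,0]],
], squeeze=40)

```text
time_s: 3.0
eef_pos: [548.7, -54.4, 14.2]
ee_rot: [0.001, 0.799, 0.602, 0.001]
force: [-1.8, -0.7, 7.9]
grip_width: 0.519
grip_force: 41.9
```

Request:
apply_moves([
  [30,[0,0,50],[0,0,0]],
  [30,[0,0,100],[0,0,0]],
  [30,[0,0,130],[0,0,0]],
  [30,[-8,-40,130],[0,0,-8]],
  [30,[-16,-80,130],[0,0,-16]],
  [30,[-25,-120,130],[0,0,-24]],
  [30,[-33,-160,130],[0,0,-32]],
  [30,[-41,-200,130],[0,0,-40]],
  [30,[-50,-240,130],[0,0,-48]],
  [30,[-58,-280,130],[0,0,-56]],
  [30,[-66,-320,130],[0,0,-64]],
  [30,[-74,-360,130],[0,0,-72]],
  [30,[-77,-374,130],[0,0,-74]],
  [30,[-77,-374,130],[0,0,-74]],
  [30,[-77,-374,90],[0,0,-74]],
  [30,[-77,-374,50],[0,0,-74]],
  [30,[-77,-374,20],[0,0,-74]],
  [30,[-77,-374,9],[0,0,-74]],
  [30,[-77,-374,9],[0,0,-74]],
])

```text
time_s: 4.9
eef_pos: [471.1, -426.4, 21.4]
ee_rot: [-0.001, 1.0, 0.001, -0.0]
force: [-0.4, 0.8, -1.1]
grip_width: 0.519
grip_force: 42.7
```

Request:
apply_moves([
  [60,[0,0,0],[0,0,0]],
  [60,[0,0,0],[0,0,0]],
  [60,[0,0,0],[0,0,0]],
  [60,[0,0,0],[0,0,0]],
  [60,[0,0,40],[0,0,0]],
  [60,[0,0,80],[0,0,0]],
  [60,[0,0,130],[0,0,0]],
  [60,[0,0,180],[0,0,0]],
  [60,[-40,0,220],[0,0,0]],
  [60,[-60,0,220],[0,0,0]],
  [60,[-100,0,220],[0,0,0]],
  [60,[-100,0,220],[0,0,0]],
])

```text
time_s: 6.1
eef_pos: [367.6, -428.1, 242.0]
ee_rot: [0.0, 1.0, -0.002, -0.0]
force: [-0.4, 0.2, -0.7]
grip_width: 0.704
grip_force: 0.0
```

```bash
python3 - <<'E'
from m import *
for n in("top","side"):
    p,d=capture(n); cv2.imwrite(f"pics/{n}2.png",p); np.save(f"{n}2.npy",d)
p=cv2.imread("pics/top2.png"); H=hsv(p)
for n in("top","side"):
    p=cv2.imread(f"pics/{n}2.png"); H=hsv(p); P=cloud(n,np.load(f"{n}2.npy"))
    m=((H[...,1]<50)&(H[...,2]>60)&(P[...,2]<60)&(P[...,2]>-10)&(np.abs(P[...,0]-600)<170)&(np.abs(P[...,1]+180)<90)).astype(np.uint8)
    k,l,st,c=cv2.connectedComponentsWithStats(m); i=1+np.argmax(st[1:,4]); m=l==i
    v,u=np.nonzero(m); print(n,st[i],c[i])
    for nm,mm,z in [("all",m,8),("rib",m&(P[...,2]>30),52)]:
        v,u=np.nonzero(mm); q=onplane(n,np.c_[u,v],z)[:,:2].astype(np.float32); r=cv2.minAreaRect(q); fl=cv2.fitLine(q,2,0,.01,.01).ravel(); print(nm,len(v),np.array(r[0]),np.array(r[1]),r[2],"line",np.degrees(np.arctan2(fl[1],fl[0])),fl[2:])
    h=(P[...,2]>25)&(P[...,2]<60)&(np.abs(P[...,0]-472)<60)&(np.abs(P[...,1]+428)<50); print("offcut?",h.sum(),np.median(P[h],0) if h.any() else 0)
a=cv2.resize(cv2.imread("pics/top2.png")[130:290,290:490],(500,400),interpolation=3)
b=cv2.resize(cv2.imread("pics/side2.png")[60:260,200:400],(400,400),interpolation=3)[:,:300]
cv2.imwrite("pics/c2.png",np.hstack([a,b]))
E
```

```text
top [362 177  21  71 797] [373. 215.]
all 797 [ 548.2 -254.4] [ 45.  238.5] 86.04302215576172 line -5.4606466 [ 535.6 -254.9]
rib 259 [ 539.8 -259.9] [ 13.8 223.1] 83.12406158447266 line -6.150211 [ 523.7 -257.7]
offcut? 475 [ 472.  -425.    49.5]
side [ 283  128   69   49 1329] [318.5 151.4]
all 1329 [ 551.9 -269.7] [ 74.9 256.6] 82.88053894042969 line -9.12925 [ 544.  -268.3]
rib 522 [ 536.6 -248.4] [ 31.9 231.6] 82.83116149902344 line -6.873942 [ 530.3 -248.9]
offcut? 372 [ 481.2 -410.5   48. ]
```

View pics/c2.png

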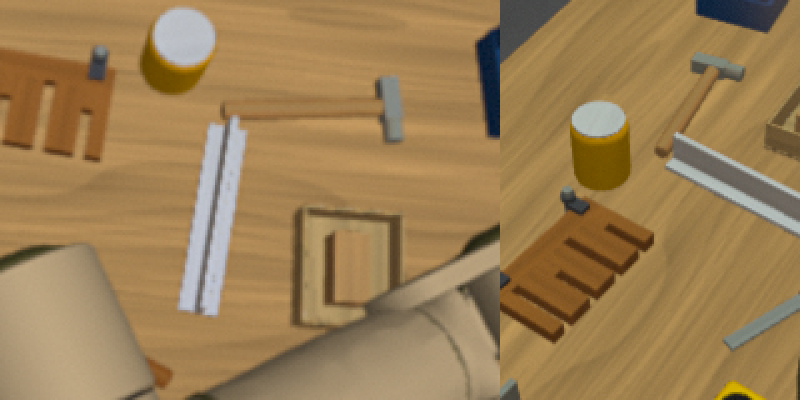

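Top: the offcut lies in the crate at crop (350,265), and the straightedge runs from (232,120) to (205,312).

```bash
python3 - <<'E'
from m import *
for n in("top","side"):
    p=cv2.imread(f"pics/{n}2.png"); H=hsv(p); P=cloud(n,np.load(f"{n}2.npy"))
    m=((H[...,1]<50)&(H[...,2]>60)&(P[...,2]<60)&(P[...,2]>-10)&(np.abs(P[...,0]-560)<200)&(np.abs(P[...,1]+220)<90)).astype(np.uint8)
    k,l,st,c=cv2.connectedComponentsWithStats(m); i=1+np.argmax(st[1:,4]); m=l==i
    for nm,mm,z in [("base",m&(P[...,2]<15),8),("rib",m&(P[...,2]>46),52)]:
        v,u=np.nonzero(mm); q=onplane(n,np.c_[u,v],z)[:,:2].astype(np.float32); r=cv2.minAreaRect(q); fl=cv2.fitLine(q,2,0,.01,.01).ravel(); print(n,nm,len(v),np.array(r[0]),np.array(r[1]),r[2],"line",np.degrees(np.arctan2(fl[1],fl[0])),fl[2:],P[mm].mean(0))
# board by colour, initial pictures
for n,(y0,y1,x0,x1) in {"top":(132,200,255,345),"side":(145,235,180,285)}.items():
    p=cv2.imread(f"pics/{n}0.png"); roi=p[y0:y1,x0:x1]
    L=cv2.cvtColor(roi,cv2.COLOR_BGR2LAB)
    big=cv2.resize(hsv(roi)[...,1],(0,0),fx=4,fy=4,interpolation=3)
    t,b=cv2.threshold(big,0,255,cv2.THRESH_OTSU); print(n,"otsu S",t)
    cv2.imwrite(f"pics/b_{n}.png",cv2.resize(np.vstack([b]),(0,0),fx=1,fy=1))
a=cv2.imread("pics/b_top.png"); b=cv2.imread("pics/b_side.png"); h=max(len(a),len(b))
pad=lambda i:cv2.copyMakeBorder(i,0,h-len(i),0,0,0)
o=np.hstack([pad(a),pad(b)]); print(o.shape); cv2.imwrite("pics/b.png",cv2.resize(o,(0,0),fx=.95,fy=.95) if o.shape[1]>800 else o)
E
```

```text
top base 803 [ 530.2 -260.7] [ 51.  250.9] 83.33121490478516 line -6.5820694 [ 526.5 -258. ] [ 526.5 -258.     8.1]
top rib 277 [ 528.4 -259.6] [ 11.7 250.1] 83.08158111572266 line -6.883876 [ 526.4 -259.7] [ 526.5 -259.7   51.8]
side base 646 [ 529.9 -252.3] [ 52.2 249. ] 85.29131317138672 line -6.077352 [ 523.4 -245. ] [ 523.3 -244.7    8.3]
side rib 304 [ 529.5 -254.2] [ 18.7 250.3] 82.83708190917969 line -6.745367 [ 525.5 -256. ] [ 525.9 -256.9   51.1]
top otsu S 153.0
side otsu S 161.0
(360, 780, 3)
```

View pics/b.png

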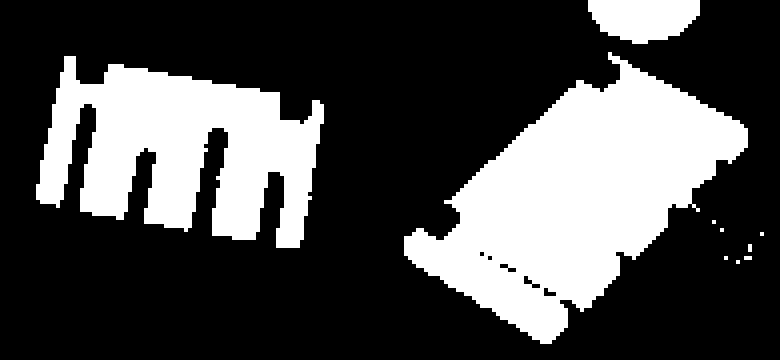

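```bash
python3 - <<'E'
from m import *
b=cv2.imread("pics/b_top.png",0); x0,y0=255,132
def W(X,Y,z): return onplane("top",np.c_[x0+(np.asarray(X)+.5)/4-.5,y0+(np.asarray(Y)+.5)/4-.5],z)[:,:2]
n,l,st,c=cv2.connectedComponentsWithStats(b); m=l==1+np.argmax(st[1:,4])
Y=np.arange(len(m))
cols=[x for x in range(m.shape[1]) if m[:,x].any()]
bot=np.array([(x,np.nonzero(m[:,x])[0].max()+.5) for x in cols]); top=np.array([(x,np.nonzero(m[:,x])[0].min()-.5) for x in cols])
def line(q):
    for _ in range(4):
        f=cv2.fitLine(q.astype(np.float32),cv2.DIST_HUBER,0,.01,.01).ravel(); r=(q-f[2:])@np.array([-f[1],f[0]]); q=q[np.abs(r)<max(1.0,1.5*np.median(abs(r)))]
    return f,len(q),np.abs(r).mean()
# front: points low enough
F=W(bot[:,0],bot[:,1],0); lf=line(F[F[:,0]<np.percentile(F[:,0],75)]); print("front",lf,np.degrees(np.arctan2(lf[0][1],lf[0][0])))
B=W(top[:,0],top[:,1],22); k=(top[:,0]>115)&(top[:,0]<275); lb=line(B[k]); print("back",lb,np.degrees(np.arctan2(lb[0][1],lb[0][0])))
# sides and gaps by rows
G={}
for y in range(100,235):
    r=m[y].astype(int); e=np.nonzero(np.diff(r))[0]+.5
    if len(e)<2: continue
    for i in range(1,len(e)-1,2):
        w=e[i+1]-e[i]
        if 10<w<28:
            X=(e[i]+e[i+1])/2; q=W([X],[y],11)[0]; G.setdefault(int(round((q[1]+11-(-0.1)*(q[0]-640))/54-.5)),[]).append((*q,w))
    G.setdefault("L",[]).append((*W([e[0]],[y],0)[0],0)); G.setdefault("R",[]).append((*W([e[-1]],[y],0)[0],0))
for k,v in G.items():
    v=np.array(v); f,_,r=line(v[:,:2]); print(k,len(v),"mean",v.mean(0),"ang",np.degrees(np.arctan(f[1]/f[0])),r,"xr",v[:,0].min(),v[:,0].max())
E
```

```text
front (array([  0.1,   1. , 604.9,  -4.5], dtype=float32), 103, np.float64(0.49410180251088937)) 84.65354
back (array([  0.1,   1. , 725.6, -27.8], dtype=float32), 89, np.float64(0.4759144406488557)) 84.062744
L 135 mean [648.3  88.2   0. ] ang -4.147647 0.4533902706279387 xr 601.4475510019954 705.9900253284334
R 135 mean [ 666.6 -118.1    0. ] ang -5.4619217 0.4808520466996835 xr 608.1198300128337 725.6230958218683
1 100 mean [653.9  75.3  17.1] ang -5.361189 0.4296972523367276 xr 610.9046748962867 697.2111482139225
-1 104 mean [644.4 -32.5  19.4] ang -5.7822623 0.44803464965724754 xr 599.9287445607752 689.2505155306029
0 68 mean [634.2  23.1  18.6] ang -6.306024 0.4009436451051241 xr 605.3206656594449 663.3864922930413
-2 63 mean [628.8 -85.   18.5] ang -4.5968947 0.41373604029361855 xr 602.1395976177037 655.3788099441942
```

Request:
apply_moves([
  [60,[40,42,0],[0,0,-6.7]],
  [60,[80,84,0],[0,0,-6.7]],
  [60,[120,126,0],[0,0,-6.7]],
  [60,[158,169,0],[0,0,-6.7]],
  [60,[158,169,0],[0,0,-6.7]],
  [60,[158,169,0],[0,0,-6.7]],
  [60,[158,169,-50],[0,0,-6.7]],
  [60,[158,169,-100],[0,0,-6.7]],
  [60,[158,169,-150],[0,0,-6.7]],
  [60,[158,169,-190],[0,0,-6.7]],
  [60,[158,169,-221],[0,0,-6.7]],
  [60,[158,169,-221],[0,0,-6.7]],
  [0,[158,169,-221],[0,0,-6.7]],
  [0,[158,169,-221],[0,0,-6.7]],
  [0,[158,169,-221],[0,0,-6.7]],
  [0,[158,169,-221],[0,0,-6.7]],
  [0,[158,169,-221],[0,0,-6.7]],
  [0,[158,169,-221],[0,0,-6.7]],
  [0,[158,169,-221],[0,0,-6.7]],
  [0,[158,169,-221],[0,0,-6.7]],
], squeeze=80)

```text
time_s: 8.2
eef_pos: [529.4, -259.4, 22.1]
ee_rot: [0.001, 0.998, -0.059, 0.001]
force: [-0.2, 0.4, 6.7]
grip_width: 0.101
grip_force: 79.7
```

Request:
apply_moves([
  [0,[0,0,45],[0,0,0]],
  [0,[-20,0,90],[0,0,0]],
  [0,[-45,20,90],[0,0,8]],
  [0,[-50,45,90],[0,0,16]],
  [0,[-50,70,90],[0,0,24]],
  [0,[-50,95,90],[0,0,32]],
  [0,[-50,120,90],[0,0,40]],
  [0,[-45,145,90],[0,0,48]],
  [0,[-35,170,90],[0,0,56]],
  [0,[-20,195,90],[0,0,64]],
  [0,[0,220,90],[0,0,72]],
  [0,[20,245,90],[0,0,80]],
  [0,[40,261,90],[0,0,88]],
  [0,[42,261,90],[0,0,91.3]],
  [0,[42,261,90],[0,0,91.3]],
  [0,[42,261,60],[0,0,91.3]],
  [0,[42,261,30],[0,0,91.3]],
  [0,[42,261,12],[0,0,91.3]],
  [0,[42,261,12],[0,0,91.3]],
])

```text
time_s: 10.1
eef_pos: [568.5, 2.0, 29.9]
ee_rot: [-0.002, 0.741, 0.672, -0.002]
force: [1.2, 1.1, -6.0]
grip_width: 0.099
grip_force: 79.9
```

```bash
cat > se.py <<'E'
from m import *
def se(n,tag,c=(575,2)):
    p,d=capture(n); cv2.imwrite(f"pics/{n}{tag}.png",p); np.save(f"{n}{tag}.npy",d)
    H=hsv(p); P=cloud(n,d)
    m=((H[...,1]<60)&(H[...,2]>60)&(P[...,2]<75)&(P[...,2]>-10)&(np.abs(P[...,0]-c[0])<60)&(np.abs(P[...,1]-c[1])<160)).astype(np.uint8)
    k,l,st,cc=cv2.connectedComponentsWithStats(m)
    print(n,"sense",ctrl.sense()["eef_pos"])
    for nm,lo,hi,z in [("base",3,20,8),("rib",42,75,52)]:
        mm=(m>0)&(P[...,2]>lo)&(P[...,2]<hi); v,u=np.nonzero(mm)
        if len(v)<20: print(n,nm,len(v)); continue
        q=onplane(n,np.c_[u,v],z)[:,:2].astype(np.float32); r=cv2.minAreaRect(q); fl=cv2.fitLine(q,2,0,.01,.01).ravel()
        print(n,nm,len(v),np.array(r[0]),np.array(r[1]),"%.1f"%r[2],"line %.2f"%np.degrees(np.arctan(fl[1]/fl[0])),fl[2:],P[mm].mean(0))
E
python3 - <<'E'
from se import *
se("top","3"); se("side","3")
a=cv2.resize(cv2.imread("pics/top3.png")[130:290,220:420],(400,320),interpolation=3)
b=cv2.resize(cv2.imread("pics/side3.png")[100:260,180:380],(400,320),interpolation=3)
cv2.imwrite("pics/c3.png",np.hstack([a,b]))
E
```

```text
top sense [569.7   1.8  31.8]
top base 231 [569.5   1.2] [261.   51.6] 84.4 line 84.25 [557.5 -59.8] [555.8 -59.5  14.8]
top rib 120 [568.2  -0.2] [247.   14.8] 84.3 line 84.11 [563.3 -52.7] [562.  -52.5  56.9]
side sense [570.7   1.7  33. ]
side base 627 [575.9  -4.1] [255.   58.7] 84.5 line 82.44 [562.8  16.6] [558.8  22.4  16.7]
side rib 447 [572.4   0.2] [262.4  33.4] 86.2 line 84.62 [571.8  18.1] [569.5  21.3  56.5]
```

View pics/c3.png

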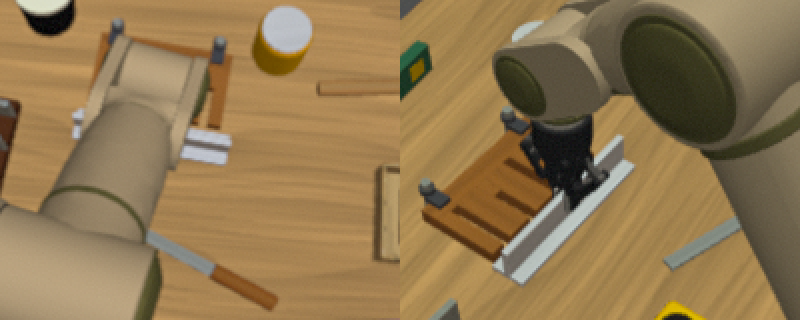

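Held bar at 84.4°, parallel to the board edge, with a gap of about 8 mm. Lowering it, then creeping forward.

Request:
apply_moves([
  [0,[0,0,-5],[0,0,0]],
  [0,[0,0,-10],[0,0,0]],
  [0,[0,0,-11],[0,0,0]],
  [0,[0,0,-11],[0,0,0]],
  [0,[1,0,-11],[0,0,0]],
  [0,[2,0,-11],[0,0,0]],
  [0,[3,0,-11],[0,0,0]],
  [0,[4,-0.4,-11],[0,0,0]],
  [0,[4,-0.4,-11],[0,0,0]],
  [0,[4,-0.4,-11],[0,0,0]],
], squeeze=40)

```text
time_s: 11.2
eef_pos: [574.6, 1.8, 22.1]
ee_rot: [-0.0, 0.74, 0.673, 0.0]
force: [-4.9, 1.4, 5.1]
grip_width: 0.103
grip_force: 81.9
```

Request:
apply_moves([
  [0,[1,0,0],[0,0,0]],
  [0,[2,0,0],[0,0,0]],
  [0,[3,0,0],[0,0,0]],
  [0,[3,0,0],[0,0,0]],
  [0,[3,0,0],[0,0,0]],
])

```text
time_s: 11.7
eef_pos: [577.7, 1.7, 22.1]
ee_rot: [0.0, 0.74, 0.673, 0.0]
force: [-4.6, -0.5, 4.8]
grip_width: 0.105
grip_force: 81.8
```

Request:
apply_moves([
  [0,[1,0,0],[0,0,0]],
  [0,[2,0,0],[0,0,0]],
  [0,[3,0,0],[0,0,0]],
  [0,[3,0,0],[0,0,0]],
  [0,[3,0,0],[0,0,0]],
])

```text
time_s: 12.2
eef_pos: [578.5, 1.8, 22.2]
ee_rot: [-0.002, 0.74, 0.673, -0.002]
force: [-17.7, -0.7, 15.9]
grip_width: 0.105
grip_force: 83.6
```

Request:
apply_moves([
  [0,[-1.5,0,0],[0,0,0]],
  [0,[-1.5,0,0],[0,0,0]],
  [30,[-1.5,0,0],[0,0,0]],
  [30,[-1.5,0,0],[0,0,0]],
  [30,[-1.5,0,0],[0,0,0]],
  [30,[-1.5,0,0],[0,0,0]],
  [30,[-1.5,0,50],[0,0,0]],
  [0,[-1.5,0,60],[0,0,0]],
  [0,[-18,45,60],[0,0,0]],
  [0,[-32,88,60],[0,0,0]],
  [0,[-32,88,60],[0,0,0]],
  [0,[-32,88,30],[0,0,0]],
  [0,[-32,88,2],[0,0,0]],
  [0,[-32,88,2],[0,0,0]],
  [0,[-32,88,2],[0,0,0]],
], squeeze=40)

```text
time_s: 13.7
eef_pos: [549.1, 89.3, 23.8]
ee_rot: [0.0, 0.74, 0.673, 0.0]
force: [0.2, 0.5, 0.8]
grip_width: -0.001
grip_force: 0.0
```

```bash
python3 - <<'E'
from se import *
se("top","4"); se("side","4")
b=cv2.resize(cv2.imread("pics/side4.png")[110:260,180:380],(800,600),interpolation=3)
cv2.imwrite("pics/c4.png",b)
E
```

```text
top sense [549.5  89.3  24.5]
top base 472 [574.6 -41.7] [164.2  53.6] 84.9 line 85.42 [569.3 -41.3] [569.2 -41.3   8.5]
top rib 189 [571.7 -44.8] [155.8  13.4] 84.4 line 84.52 [572.3 -45.2] [572.7 -45.2  50.5]
side sense [549.6  89.4  24.8]
side base 562 [575.2   1.7] [255.8  51.9] 83.1 line 82.82 [567.5   2.3] [567.    3.    8.9]
side rib 224 [557.8  14.8] [238.6  52.5] 84.4 line 85.75 [573.4  24.7] [574.2  23.4  50.3]
```

View pics/c4.png

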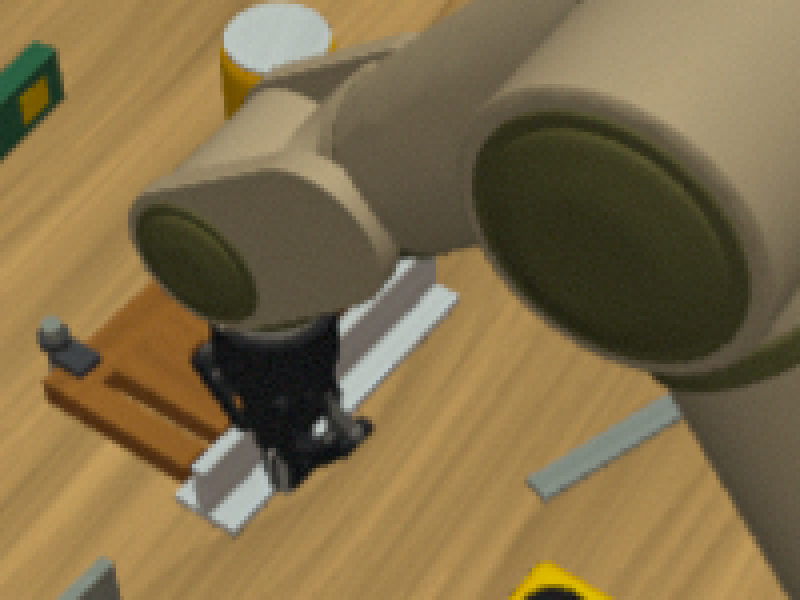

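Side: the closed fingers stand behind the rib near its +y end, at crop (300,450), and the bar lies along the edge. Pushing gently.

Request:
apply_moves([
  [0,[5,0,0],[0,0,0]],
  [0,[8,0,0],[0,0,0]],
  [0,[11,0,0],[0,0,0]],
  [0,[13,0,0],[0,0,0]],
  [0,[15,0,0],[0,0,0]],
  [0,[15,0,0],[0,0,0]],
])

```text
time_s: 14.4
eef_pos: [563.8, 89.7, 23.3]
ee_rot: [0.0, 0.74, 0.673, 0.0]
force: [-0.0, -1.1, -0.6]
grip_width: 0.002
grip_force: 0.0
```

Request:
apply_moves([
  [0,[2,0,0],[0,0,0]],
  [0,[4,0,0],[0,0,0]],
  [0,[5,0,0],[0,0,0]],
  [0,[6,0,0],[0,0,0]],
  [0,[6,0,0],[0,0,0]],
])

```text
time_s: 14.9
eef_pos: [568.5, 89.7, 23.2]
ee_rot: [-0.001, 0.74, 0.673, -0.001]
force: [-6.9, -0.6, 4.3]
grip_width: 0.001
grip_force: 3.4
```

Request:
apply_moves([
  [0,[1,0,0],[0,0,0]],
  [0,[1.5,0,0],[0,0,0]],
  [0,[1.5,0,0],[0,0,0]],
])

```text
time_s: 15.2
eef_pos: [569.3, 89.8, 23.1]
ee_rot: [-0.002, 0.74, 0.673, -0.002]
force: [-10.5, 0.1, 8.0]
grip_width: 0.0
grip_force: 5.4
```

Request:
apply_moves([
  [0,[-8,0,0],[0,0,0]],
  [0,[-15,0,0],[0,0,0]],
  [0,[-22,-45,0],[0,0,0]],
  [0,[-28,-90,0],[0,0,0]],
  [0,[-32,-135,0],[0,0,0]],
  [0,[-32,-169,0],[0,0,0]],
  [0,[-32,-169,0],[0,0,0]],
  [0,[-26,-169,0],[0,0,0]],
  [0,[-22,-169,0],[0,0,0]],
  [0,[-20,-169,0],[0,0,0]],
  [0,[-19,-169,0],[0,0,0]],
  [0,[-19,-169,0],[0,0,0]],
])

```text
time_s: 16.4
eef_pos: [551.4, -78.2, 23.1]
ee_rot: [-0.001, 0.739, 0.673, -0.001]
force: [-5.0, 0.8, 3.1]
grip_width: -0.002
grip_force: 2.5
```

Request:
apply_moves([
  [0,[1,0,0],[0,0,0]],
  [0,[2,0,0],[0,0,0]],
  [0,[2,0,0],[0,0,0]],
])

```text
time_s: 16.7
eef_pos: [552.6, -78.2, 23.1]
ee_rot: [-0.002, 0.739, 0.673, -0.001]
force: [-9.7, 0.8, 6.9]
grip_width: 0.002
grip_force: 5.1
```

Request:
apply_moves([
  [0,[-10,0,0],[0,0,0]],
  [0,[-25,0,0],[0,0,0]],
  [0,[-25,0,50],[0,0,0]],
  [0,[-50,-20,100],[0,0,0]],
  [0,[-90,-60,150],[0,0,0]],
  [0,[-120,-100,200],[0,0,0]],
  [0,[-160,-140,200],[0,0,0]],
  [30,[-180,-180,200],[0,0,0]],
  [30,[-180,-180,200],[0,0,0]],
  [30,[-180,-180,200],[0,0,0]],
])

```text
time_s: 17.7
eef_pos: [372.5, -262.6, 224.6]
ee_rot: [0.001, 0.741, 0.671, -0.0]
force: [0.2, 0.1, 0.6]
grip_width: 0.354
grip_force: 0.0
```

```bash
python3 - <<'E'
from se import *
se("top","5"); se("side","5")
for n in ("top","side"):
    p=cv2.imread(f"pics/{n}5.png"); H=hsv(p); P=cloud(n,np.load(f"{n}5.npy"))
    for k,c in {"F":(581,255),"N":(525,262)}.items():
        m=(H[...,1]<75)&(np.abs(P[...,0]-c[0])<28)&(np.abs(P[...,1]-c[1])<55)
        mt=m&(P[...,2]>77); ma=m&(P[...,2]>38)
        for nm,mm,z in(("top",mt,85),("all",ma,85)):
            v,u=np.nonzero(mm); q=onplane(n,np.c_[u,v],z)[:,:2].astype(np.float32); r=cv2.minAreaRect(q); print(n,k,nm,len(v),np.array(r[0]),np.array(r[1]),"%.1f"%r[2],H[...,2][mm].mean())
    m,r=topface(n,p,np.load(f"{n}5.npy"),(503,263),115,30,39,35); 
    m=m&((H[...,1]>90)&(H[...,2]<125)); v,u=np.nonzero(m); r=boxed(n,np.c_[u,v],35); print(n,"rack",len(v),np.array(r[0]),np.array(r[1]),r[2])
a=cv2.resize(cv2.imread("pics/top5.png")[130:260,190:390],(500,325),interpolation=3)
b=cv2.resize(cv2.imread("pics/side5.png")[150:340,170:340],(300,325),interpolation=3)
cv2.imwrite("pics/c5.png",np.hstack([a,b]))
E
```

```text
top sense [ 373.5 -260.6  223.8]
top base 746 [578.3  -1.5] [249.   53.6] 84.2 line 84.35 [573.6  -0.1] [573.5  -0.1   8.5]
top rib 302 [576.1   0.1] [246.1  13.9] 84.3 line 84.21 [576.4  -2.8] [576.8  -2.8  50.6]
side sense [ 374.1 -259.4  223.4]
side base 805 [575.   -0.2] [258.2  51.9] 83.1 line 83.18 [568.3  13.4] [567.8  14.2   9.2]
side rib 436 [575.4   5.3] [254.   15.5] 84.4 line 84.42 [576.9  10.5] [577.8   9.3  50.2]
top F top 66 [584.7 248.7] [55.6 11.9] 83.2 127.53030303030303
top F all 125 [579.2 244.7] [64.8 21.8] 83.2 104.416
top N top 65 [529.4 255.8] [57.3 10.4] 83.4 129.03076923076924
top N all 121 [524.6 251.8] [66.1 20.1] 84.4 106.3305785123967
top rack 750 [498.8 252.9] [ 62.1 213.1] 83.6782455444336
side F top 117 [584.1 254.4] [57.5 13. ] 84.1 120.76923076923077
side F all 317 [573.9 262.4] [71.3 34.9] 83.5 92.66246056782335
side N top 127 [527.8 260.2] [57.6 12.6] 83.0 120.7244094488189
side N all 313 [519.2 268.1] [71.2 31.7] 83.0 94.18849840255591
side rack 1289 [497.8 261.8] [ 61.9 212. ] 83.850830078125
```

View pics/c5.png

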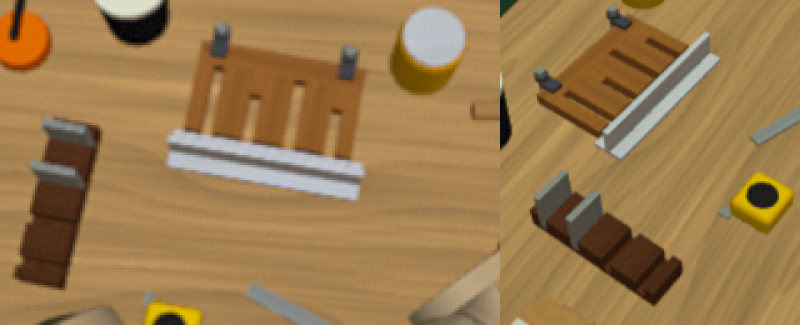

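Top and side: the bar is flush along the edge (crop (265,165)). The gauges stand in the two far slots (crop (65,130) and (58,175)), and both measure 56 mm, so short. Fetching the far gauge.

Request:
apply_moves([
  [30,[20,48,0],[0,0,-0.9]],
  [30,[40,94,0],[0,0,-0.9]],
  [30,[58,140,0],[0,0,-0.9]],
  [30,[77,186,0],[0,0,-0.9]],
  [30,[96,232,0],[0,0,-0.9]],
  [30,[116,279,0],[0,0,-0.9]],
  [30,[135,325,0],[0,0,-0.9]],
  [30,[154,371,0],[0,0,-0.9]],
  [30,[173,418,0],[0,0,-0.9]],
  [30,[193,464,0],[0,0,-0.9]],
  [30,[212,511,0],[0,0,-0.9]],
  [30,[212,511,0],[0,0,-0.9]],
  [30,[212,511,0],[0,0,-0.9]],
  [30,[212,511,-50],[0,0,-0.9]],
  [30,[212,511,-80],[0,0,-0.9]],
  [30,[212,511,-80],[0,0,-0.9]],
])

```text
time_s: 19.4
eef_pos: [583.6, 250.7, 139.3]
ee_rot: [-0.002, 0.745, 0.667, -0.004]
force: [-1.1, -0.1, -0.3]
grip_width: 0.349
grip_force: 0.0
```

```bash
python3 - <<'E'
from se import *
p,d=capture("side"); cv2.imwrite("pics/side6.png",p); np.save("side6.npy",d); s=ctrl.sense(); print(s["eef_pos"],s["ee_rot"])
cv2.imwrite("pics/c6.png",cv2.resize(p[170:340,150:310],(640,600),interpolation=3))
E
```

```text
[585.1 251.1 142.6] [-0.   0.7  0.7 -0. ]
```

View pics/c6.png

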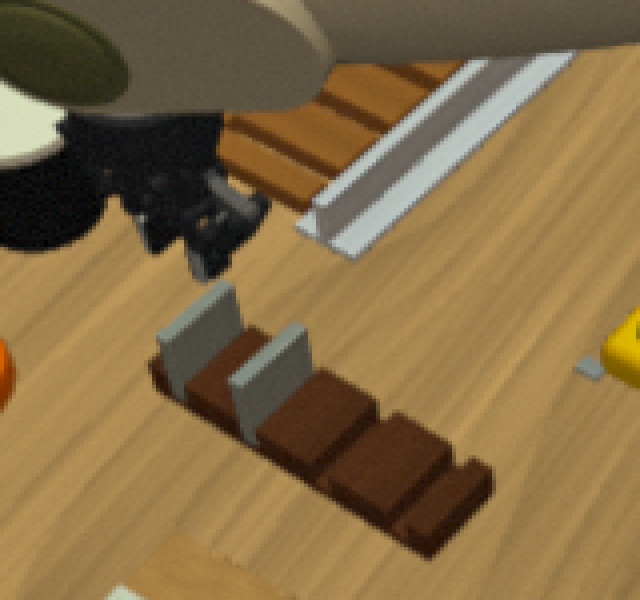

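Side: the fingers at (210,250) straddle the plane of the far gauge (200,330). Descending to grip it.

Request:
apply_moves([
  [30,[0,0,-30],[0,0,0]],
  [30,[0,0,-60],[0,0,0]],
  [30,[0,0,-85],[0,0,0]],
  [30,[0,0,-98],[0,0,0]],
  [30,[0,0,-98],[0,0,0]],
  [0,[0,0,-98],[0,0,0]],
  [0,[0,0,-98],[0,0,0]],
  [0,[0,0,-98],[0,0,0]],
  [0,[0,0,-98],[0,0,0]],
  [0,[0,0,-98],[0,0,0]],
], squeeze=50)

```text
time_s: 20.45
eef_pos: [587.2, 251.9, 47.5]
ee_rot: [0.001, 0.745, 0.667, 0.002]
force: [-0.9, -0.8, 6.6]
grip_width: 0.112
grip_force: 50.1
```

Request:
apply_moves([
  [0,[0,0,20],[0,0,0]],
  [0,[0,0,50],[0,0,0]],
  [0,[0,0,95],[0,0,0]],
  [0,[5,-20,95],[0,0,-8]],
  [0,[9,-40,95],[0,0,-16]],
  [0,[13,-60,95],[0,0,-24]],
  [0,[18,-80,95],[0,0,-32]],
  [0,[22,-100,95],[0,0,-40]],
  [0,[27,-120,95],[0,0,-48]],
  [0,[32,-140,95],[0,0,-56]],
  [0,[36,-160,95],[0,0,-64]],
  [0,[41,-180,95],[0,0,-72]],
  [0,[45,-200,95],[0,0,-80]],
  [0,[49,-220,95],[0,0,-87]],
  [0,[51,-229,95],[0,0,-89.1]],
  [0,[51,-229,95],[0,0,-89.1]],
  [0,[51,-229,70],[0,0,-89.1]],
  [0,[51,-229,62],[0,0,-89.1]],
  [0,[51,-229,62],[0,0,-89.1]],
  [0,[51,-229,62],[0,0,-89.1]],
])

```text
time_s: 22.45
eef_pos: [637.4, 23.2, 108.1]
ee_rot: [-0.0, 0.999, -0.047, 0.0]
force: [0.2, 0.3, 0.1]
grip_width: 0.107
grip_force: 49.0
```

```bash
python3 - <<'E'
from se import *
for n in("top","side"):
    p,d=capture(n); cv2.imwrite(f"pics/{n}7.png",p); np.save(f"{n}7.npy",d); s=ctrl.sense(); print(s["eef_pos"],s["ee_rot"],s["force"])
a=cv2.resize(cv2.imread("pics/side7.png")[110:240,180:300],(554,600),interpolation=3)
b=cv2.resize(cv2.imread("pics/top7.png")[120:220,250:350],(245,245),interpolation=3)
o=np.zeros((600,799,3),np.uint8); o[:,:554]=a; o[:245,554:]=b; cv2.imwrite("pics/c7.png",o)
E
```

```text
[637.5  23.  108.4] [ 0.  1. -0.  0.] [-0.5 -0.1 -1.5]
[637.6  22.9 108.4] [ 0.  1. -0.  0.] [ 0.  -0.6 -0.8]
```

View pics/c7.png

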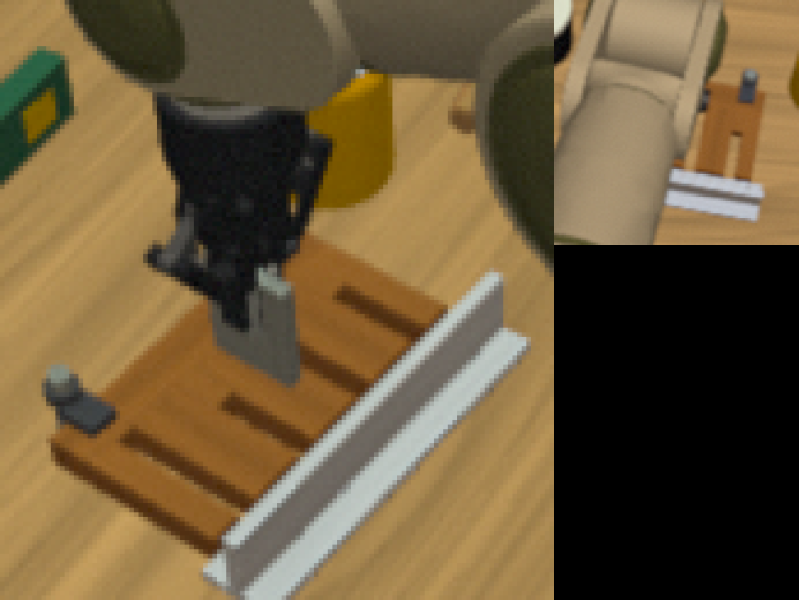

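Side: the gauge hangs at crop (260,340) over notch2 (265,415), and the bar is still flush. Now measuring both in the side view's own terms.

```bash
cat > prof.py <<'E'
from se import *
th=np.radians(-5.68); XD=np.array([np.cos(th),np.sin(th)]); YD=np.array([-np.sin(th),np.cos(th)])
def proj(name,W):
    c=camera_info(name); f=210/np.tan(np.radians(c["vfov"])/2); E=np.linalg.inv(np.array(c["extrinsics"]))
    K=np.array([[f,0,c["cx"]],[0,f,c["cy"]],[0,0,1.]])
    return cv2.projectPoints(np.float64(W),cv2.Rodrigues(E[:3,:3])[0],E[:3,3],K,np.array([c["k1"],0,0,0,0.]))[0][:,0]
def patch(name,img,us,vs,z):
    U,V=np.meshgrid(us,vs,indexing="ij"); xy=U[...,None]*XD+V[...,None]*YD
    uv=proj(name,np.c_[xy.reshape(-1,2),np.full(xy.size//2,z)]).reshape(*U.shape,2).astype(np.float32)
    return cv2.remap(img,uv[...,0],uv[...,1],cv2.INTER_CUBIC)
def uv_of(xy): return np.array([np.dot(xy,XD),np.dot(xy,YD)])
E
python3 - <<'E'
from prof import *
for n in("top","side"):
    g=cv2.cvtColor(cv2.imread(f"pics/{n}5.png"),cv2.COLOR_BGR2HSV)
    for z in ((22,0) if n=="top" else (22,)):
      for k,v0 in enumerate((-22.4,31.6,85.6,139.6)):
        vs=np.arange(v0-20,v0+20.1,.5); L=34 if k%2==0 else 60
        pr=patch(n,g,np.arange(612,612+L,1.),vs,z).mean(0)[:,(1 if n=="top" else 2)]
        gr=np.gradient(cv2.GaussianBlur(pr.astype(np.float32).reshape(1,-1),(5,1),1).ravel()); i,j=np.argmin(gr),np.argmax(gr)
        print(n,z,"notch",k,"edges",vs[i],vs[j],"mid",(vs[i]+vs[j])/2)
    # notch far ends for k=0,2 (u)
    for k,v0 in ((0,-22.4),(2,85.6)):
        us=np.arange(640,690,.5); pr=patch(n,g,us,np.arange(v0-3,v0+4,1.),22).mean(1)[:,(1 if n=="top" else 2)]
        gr=np.abs(np.gradient(cv2.GaussianBlur(pr.astype(np.float32).reshape(1,-1),(5,1),1).ravel())); print(n,"end u",us[np.argmax(gr)])
p=cv2.imread("pics/side7.png"); H=hsv(p); P=cloud("side",np.load("side7.npy"))
m=((H[...,1]<80)&(H[...,2]>50)&(P[...,2]>60)&(P[...,2]<160)&(np.abs(P[...,0]-637)<50)&(np.abs(P[...,1]-23)<35)).astype(np.uint8)
n_,l,st,c=cv2.connectedComponentsWithStats(m); i=1+np.argmax(st[1:,4]); v,u=np.nonzero(l==i); print(st[i])
bot=np.array([(x,v[u==x].max()+.5) for x in np.unique(u)]); print(bot.tolist())
w=onplane("side",bot,71)[:,:2]; print(np.c_[w@XD,w@YD])
s=ctrl.sense()["eef_pos"]; print("tcp",uv_of(s[:2]),s)
E
```

```text
top 22 notch 0 edges -30.4 -14.399999999999999 mid -22.4
top 22 notch 1 edges 23.1 39.6 mid 31.35
top 22 notch 2 edges 77.1 92.6 mid 84.85
top 22 notch 3 edges 131.1 145.6 mid 138.35
top 0 notch 0 edges -31.4 -14.399999999999999 mid -22.9
top 0 notch 1 edges 23.1 39.6 mid 31.35
top 0 notch 2 edges 78.1 94.1 mid 86.1
top 0 notch 3 edges 133.1 148.1 mid 140.6
top end u 657.5
top end u 657.5
side 22 notch 0 edges -27.4 -14.399999999999999 mid -20.9
side 22 notch 1 edges 26.1 40.1 mid 33.1
side 22 notch 2 edges 80.1 93.1 mid 86.6
side 22 notch 3 edges 134.6 145.6 mid 140.1
side end u 663.0
side end u 662.0
[226 167  19  26 270]
[[226.0, 181.5], [227.0, 184.5], [228.0, 184.5], [229.0, 185.5], [230.0, 186.5], [231.0, 186.5], [232.0, 187.5], [233.0, 187.5], [234.0, 188.5], [235.0, 188.5], [236.0, 189.5], [237.0, 189.5], [238.0, 190.5], [239.0, 191.5], [240.0, 191.5], [241.0, 192.5], [242.0, 192.5], [243.0, 192.5], [244.0, 191.5]]
[[668.8  81.6]
 [659.8  88.3]
 [657.6  86.8]
 [653.2  88. ]
 [648.8  89.1]
 [646.7  87.6]
 [642.3  88.8]
 [640.2  87.3]
 [635.8  88.4]
 [633.7  86.9]
 [629.3  88.1]
 [627.2  86.6]
 [622.9  87.7]
 [618.6  88.9]
 [616.5  87.4]
 [612.2  88.6]
 [610.1  87. ]
 [608.   85.5]
 [608.   81.3]]
tcp [632.2  85.9] [637.6  22.9 108.4]
```

Request:
apply_moves([
  [0,[-2.4,1.2,-15],[0,0,0]],
  [0,[-2.4,1.2,-30],[0,0,0]],
  [0,[-2.4,1.2,-40],[0,0,0]],
  [0,[-2.4,1.2,-45],[0,0,0]],
  [0,[-2.4,1.2,-45],[0,0,0]],
  [0,[-2.4,1.2,-45],[0,0,0]],
])

```text
time_s: 23.15
eef_pos: [635.0, 23.8, 62.7]
ee_rot: [0.0, 0.999, -0.047, 0.0]
force: [0.2, -0.2, -2.1]
grip_width: 0.109
grip_force: 49.0
```

```bash
cat > gm.py <<'E'
from prof import *
def gauge(tag,zb):
    """held gauge in the side view: bottom edge of its +y face, in board-aligned u,v"""
    p,d=capture("side"); cv2.imwrite(f"pics/side{tag}.png",p); np.save(f"side{tag}.npy",d)
    H=hsv(p); P=cloud("side",d); s=ctrl.sense(); t=s["eef_pos"]; print("tcp",uv_of(t[:2]),t,"F",s["force"])
    m=((H[...,1]<85)&(H[...,2]>45)&(P[...,2]>zb-12)&(P[...,2]<t[2]+60)&(np.abs(P[...,0]-t[0])<50)&(np.abs(P[...,1]-t[1])<30)).astype(np.uint8)
    n_,l,st,c=cv2.connectedComponentsWithStats(m); i=1+np.argmax(st[1:,4]); m=l==i
    # sub-pixel: saturation edge below the mask per column
    S=H[...,1].astype(float); v,u=np.nonzero(m); pts=[]
    for x in np.unique(u):
        y=v[u==x].max(); col=S[y-2:y+4,x]; lo,hi=col[:2].mean(),S[y+2:y+5,x].mean(); t_=(lo+hi)/2
        k=np.nonzero((col[:-1]<t_)&(col[1:]>=t_))[0]
        if len(k): pts.append((x,y-2+k[0]+(t_-col[k[0]])/(col[k[0]+1]-col[k[0]])))
    w=onplane("side",pts,zb)[:,:2]; U,V=w@XD,w@YD; q=np.abs(V-np.median(V))<2.5
    print("cols",len(pts),"u",np.sort(U[q])[[0,-1]],"v median",np.median(V[q]),"slope",np.degrees(np.polyfit(U[q],V[q],1)[0]))
    return p
E
python3 - <<'E'
from gm import *
p=gauge("8",26)
cv2.imwrite("pics/c8.png",cv2.resize(p[140:230,200:290],(600,600),interpolation=3))
E
```

```text
tcp [629.6  86.5] [635.1  23.8  62.9] F [-0.3  0.1 -0.8]
cols 19 u [604.7 655.9] v median 90.63611147441429 slope 0.16458395520306762
```

View pics/c8.png

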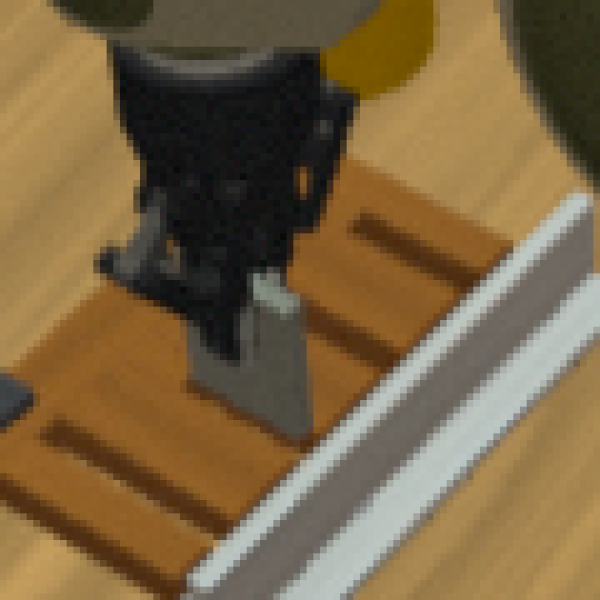

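Side: the gauge bottom edge, crop (190,390)–(300,440), shows a thin dark strip of notch2 on its +y side, so it is nearly centred. Descending carefully.

Request:
apply_moves([
  [0,[0,0.6,0],[0,0,0]],
  [0,[0,0.6,-1],[0,0,0]],
  [0,[0,0.6,-2],[0,0,0]],
  [0,[0,0.6,-3],[0,0,0]],
  [0,[0,0.6,-4],[0,0,0]],
  [0,[0,0.6,-5],[0,0,0]],
  [0,[0,0.6,-6],[0,0,0]],
  [0,[0,0.6,-7],[0,0,0]],
  [0,[0,0.6,-7],[0,0,0]],
])

```text
time_s: 24.1
eef_pos: [634.6, 24.4, 55.1]
ee_rot: [0.0, 0.999, -0.047, -0.0]
force: [-0.1, -0.4, -1.4]
grip_width: 0.109
grip_force: 49.0
```

It is in. Continuing down.

Request:
apply_moves([
  [0,[0,0,-3],[0,0,0]],
  [0,[0,0,-6],[0,0,0]],
  [0,[0,0,-9],[0,0,0]],
  [0,[0,0,-12],[0,0,0]],
  [0,[0,0,-14],[0,0,0]],
  [0,[0,0,-16],[0,0,0]],
  [0,[0,0,-17.5],[0,0,0]],
  [0,[0,0,-17.5],[0,0,0]],
])

```text
time_s: 24.9
eef_pos: [634.7, 24.5, 37.7]
ee_rot: [0.0, 0.999, -0.047, 0.0]
force: [1.1, 0.2, -1.1]
grip_width: 0.107
grip_force: 49.2
```

Request:
apply_moves([
  [0,[0,0,-0.8],[0,0,0]],
  [28,[0,0,-0.8],[0,0,0]],
  [28,[0,0,-0.8],[0,0,0]],
  [28,[0,0,-0.8],[0,0,0]],
  [28,[0,0,-0.8],[0,0,0]],
  [28,[0,0,20],[0,0,0]],
  [28,[0,0,60],[0,0,0]],
  [28,[0,0,105],[0,0,0]],
  [30,[-8,20,105],[0,0,8]],
  [30,[-18,40,105],[0,0,16]],
  [30,[-27,60,105],[0,0,24]],
  [30,[-36,80,105],[0,0,32]],
  [30,[-45,100,105],[0,0,40]],
  [30,[-54,120,105],[0,0,48]],
  [30,[-63,140,105],[0,0,56]],
  [30,[-72,160,105],[0,0,64]],
  [30,[-81,180,105],[0,0,72]],
  [30,[-90,200,105],[0,0,80]],
  [30,[-100,220,105],[0,0,87]],
  [30,[-103,234,105],[0,0,89.1]],
])

```text
time_s: 26.9
eef_pos: [530.9, 259.7, 142.9]
ee_rot: [-0.0, 0.744, 0.668, -0.0]
force: [0.5, 0.1, 0.2]
grip_width: 0.352
grip_force: 0.0
```

Request:
apply_moves([
  [30,[0,0,0],[0,0,0]],
  [30,[0,0,0],[0,0,0]],
  [30,[0,0,-40],[0,0,0]],
  [30,[0,0,-70],[0,0,0]],
  [30,[0,0,-90],[0,0,0]],
  [30,[0,0,-98],[0,0,0]],
  [30,[0,0,-98],[0,0,0]],
  [0,[0,0,-98],[0,0,0]],
  [0,[0,0,-98],[0,0,0]],
  [0,[0,0,-98],[0,0,0]],
  [0,[0,0,-98],[0,0,0]],
  [0,[0,0,-98],[0,0,0]],
])

```text
time_s: 28.1
eef_pos: [532.2, 258.4, 46.0]
ee_rot: [0.001, 0.745, 0.667, 0.001]
force: [-1.7, -2.1, 5.3]
grip_width: 0.105
grip_force: 50.5
```

```bash
python3 - <<'E'
from gm import *
se("top","9")
p=cv2.imread("pics/top9.png"); H=hsv(p); P=cloud("top",np.load("top9.npy"))
m=(H[...,1]<80)&(P[...,2]>62)&(P[...,2]<90)&(np.hypot(P[...,0]-637,P[...,1]-24)<50)
v,u=np.nonzero(m); r=boxed("top",np.c_[u,v],75); print("gauge in notch: n",len(v),"uv",uv_of(r[0]),r[1],r[2],"z",np.median(P[m][:,2]))
E
```

```text
top sense [532.2 258.5  46. ]
top base 740 [578.   -2.9] [251.3  53.9] 84.2 line 84.26 [573.7   0.2] [573.6   0.2   8.3]
top rib 318 [604.3  -2.5] [246.1  69.7] 84.7 line 83.47 [579.9   1.5] [580.    1.5  51.7]
gauge in notch: n 52 uv [629.9  84.7] (8.937575340270996, 56.98744201660156) 85.24240112304688 z 74.09407801258817
```

Request:
apply_moves([
  [0,[0,0,45],[0,0,0]],
  [0,[0,0,95],[0,0,0]],
  [0,[8,-30,95],[0,0,-8]],
  [0,[16,-60,95],[0,0,-16]],
  [0,[24,-90,95],[0,0,-24]],
  [0,[32,-120,95],[0,0,-32]],
  [0,[40,-150,95],[0,0,-40]],
  [0,[48,-180,95],[0,0,-48]],
  [0,[56,-210,95],[0,0,-56]],
  [0,[64,-240,95],[0,0,-64]],
  [0,[72,-270,95],[0,0,-72]],
  [0,[80,-300,95],[0,0,-80]],
  [0,[88,-330,95],[0,0,-87]],
  [0,[92.4,-341,95],[0,0,-89.1]],
  [0,[92.4,-341,95],[0,0,-89.1]],
  [0,[92.4,-341,60],[0,0,-89.1]],
  [0,[92.4,-341,30],[0,0,-89.1]],
  [0,[92.4,-341,18],[0,0,-89.1]],
  [0,[92.4,-341,18],[0,0,-89.1]],
  [0,[92.4,-341,18],[0,0,-89.1]],
])

```text
time_s: 30.15
eef_pos: [624.8, -82.1, 64.3]
ee_rot: [0.0, 0.999, -0.047, 0.001]
force: [0.3, 0.0, -0.4]
grip_width: 0.117
grip_force: 49.7
```

```bash
python3 - <<'E'
from gm import *
p=gauge("10",26)
cv2.imwrite("pics/c10.png",cv2.resize(p[120:240,200:320],(600,600),interpolation=3))
E
```

```text
tcp [630.1 -20.1] [625.  -82.4  64.7] F [ 0.6  0.3 -1.1]
cols 18 u [606.3 658.6] v median -17.399177244987854 slope 0.547334343979248
```

Request:
apply_moves([
  [0,[-0.7,0,-2],[0,0,0]],
  [0,[-0.7,0,-4],[0,0,0]],
  [0,[-0.7,0,-6],[0,0,0]],
  [0,[-0.7,0,-7],[0,0,0]],
  [0,[-0.7,0,-8],[0,0,0]],
  [0,[-0.7,0,-9],[0,0,0]],
  [0,[-0.7,0,-10],[0,0,0]],
  [0,[-0.7,0,-11],[0,0,0]],
  [0,[-0.7,0,-11],[0,0,0]],
])

```text
time_s: 31.1
eef_pos: [623.3, -82.5, 51.6]
ee_rot: [-0.0, 0.999, -0.047, -0.0]
force: [0.8, 0.4, -1.5]
grip_width: 0.112
grip_force: 49.7
```

Bottom at 15.6 mm with no contact, so it is inside the notch. Seating it.

Request:
apply_moves([
  [0,[0,0,-3],[0,0,0]],
  [0,[0,0,-6],[0,0,0]],
  [0,[0,0,-9],[0,0,0]],
  [0,[0,0,-12],[0,0,0]],
  [0,[0,0,-14],[0,0,0]],
  [0,[0,0,-15.5],[0,0,0]],
  [0,[0,0,-16.5],[0,0,0]],
  [0,[0,0,-16.5],[0,0,0]],
])

```text
time_s: 31.9
eef_pos: [623.5, -82.6, 36.1]
ee_rot: [0.0, 0.999, -0.047, 0.0]
force: [-2.4, 0.3, 4.3]
grip_width: 0.11
grip_force: 50.5
```

Request:
apply_moves([
  [28,[0,0,0],[0,0,0]],
  [28,[0,0,0],[0,0,0]],
  [28,[0,0,0],[0,0,0]],
  [28,[0,0,0],[0,0,0]],
  [28,[0,0,20],[0,0,0]],
  [28,[0,0,60],[0,0,0]],
  [28,[0,0,105],[0,0,0]],
  [28,[-40,-30,125],[0,0,0]],
  [28,[-80,-60,150],[0,0,0]],
  [28,[-120,-90,150],[0,0,0]],
  [28,[-160,-120,150],[0,0,0]],
  [28,[-200,-150,150],[0,0,0]],
  [28,[-200,-150,150],[0,0,0]],
  [28,[-200,-150,150],[0,0,0]],
])

```text
time_s: 33.3
eef_pos: [422.8, -233.3, 185.6]
ee_rot: [0.0, 0.999, -0.049, 0.0]
force: [0.3, 0.1, -0.1]
grip_width: 0.327
grip_force: 0.0
```

```bash
python3 - <<'E'
from gm import *
se("top","11"); se("side","11")
for n in("top","side"):
  p=cv2.imread(f"pics/{n}11.png"); H=hsv(p); P=cloud(n,np.load(f"{n}11.npy"))
  for k,c in {"n2":(637,24),"n0":(624,-82)}.items():
    m=(H[...,1]<80)&(P[...,2]>66)&(P[...,2]<90)&(np.hypot(P[...,0]-c[0],P[...,1]-c[1])<45)
    v,u=np.nonzero(m); r=boxed(n,np.c_[u,v],75); print(n,k,len(v),"uv",uv_of(r[0]),np.array(r[1]),r[2],"z",np.median(P[m][:,2]),P[m][:,2].max())
a=cv2.resize(cv2.imread("pics/side11.png")[120:240,190:310],(480,480),interpolation=3)
b=cv2.resize(cv2.imread("pics/top11.png")[120:220,250:350],(320,320),interpolation=3)
o=np.zeros((480,800,3),np.uint8); o[:,:480]=a; o[:320,480:]=b; cv2.imwrite("pics/c11.png",o); print(ctrl.sense()["time_s"])
E
```

```text
top sense [ 423.7 -232.6  185.5]
top base 729 [578.2  -1.6] [254.1  54.4] 84.6 line 84.35 [573.4  -0.5] [573.3  -0.5   8.2]
top rib 343 [607.9  -2.2] [246.   78.9] 85.8 line 86.59 [582.9  -4.7] [582.5  -4.6  53.2]
side sense [ 424.2 -232.1  185.4]
side base 833 [597.1  -2.2] [258.5  93.3] 84.8 line 83.60 [569.3  13.7] [568.7  14.6   9.3]
side rib 643 [610.9   2. ] [254.   87.9] 84.7 line -88.56 [591.2  -4.7] [590.2  -3.4  53.6]
top n2 51 uv [629.9  84.9] [ 8.6 57. ] 85.24240112304688 z 73.93376379783308 78.06403447036382
top n0 53 uv [628.8 -22. ] [ 9.2 53.6] 84.78555297851562 z 74.37187313022469 79.09756871372724
side n2 95 uv [628.3  88.7] [15.5 59.9] 87.25769805908203 z 73.75648787842499 80.82634156829101
side n0 90 uv [627.6 -16.6] [19.2 56.2] 83.58242797851562 z 73.53682241028338 80.40636643146365
33.4
```

View pics/c11.png

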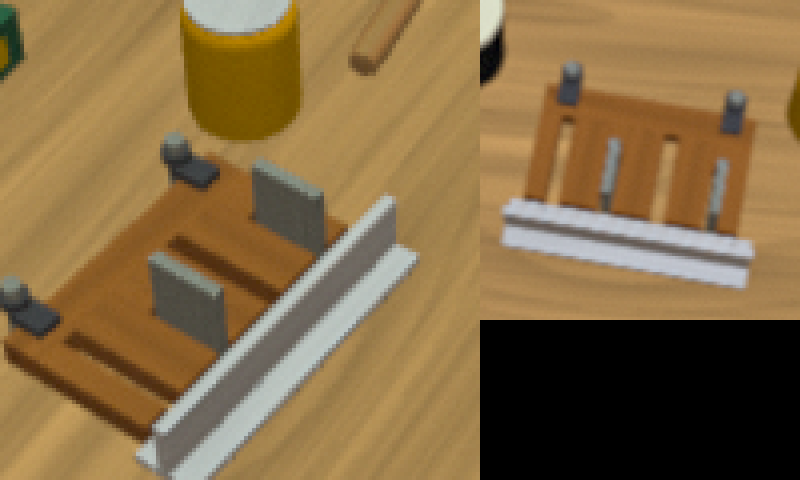

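Both views: gauges stand in notch2 (crop (185,300)) and notch0 (290,205) with tops at about 74 mm, so on the bench. The bar is still flush and the deep notches are empty, as expected with two short gauges. Now returning them, notch0 first.

Request:
apply_moves([
  [28,[40,30,0],[0,0,0]],
  [28,[80,60,0],[0,0,0]],
  [28,[120,90,0],[0,0,0]],
  [28,[160,120,0],[0,0,0]],
  [28,[200,150,0],[0,0,0]],
  [28,[200,150,0],[0,0,0]],
  [28,[200,150,-45],[0,0,0]],
  [28,[200,150,-90],[0,0,0]],
  [28,[200,150,-120],[0,0,0]],
  [28,[200,150,-140],[0,0,0]],
  [28,[200,150,-149],[0,0,0]],
  [28,[200,150,-149],[0,0,0]],
  [0,[200,150,-149],[0,0,0]],
  [0,[200,150,-149],[0,0,0]],
  [0,[200,150,-149],[0,0,0]],
  [0,[200,150,-149],[0,0,0]],
  [0,[200,150,-149],[0,0,0]],
], squeeze=50)

```text
time_s: 35.1
eef_pos: [624.1, -82.6, 37.7]
ee_rot: [0.0, 0.999, -0.047, 0.001]
force: [-0.5, 0.8, 6.6]
grip_width: 0.113
grip_force: 50.3
```

Request:
apply_moves([
  [0,[0,0,10],[0,0,0]],
  [0,[0,0,25],[0,0,0]],
  [0,[0,0,60],[0,0,0]],
  [0,[0,0,100],[0,0,0]],
  [0,[-8,30,100],[0,0,8]],
  [0,[-16,60,100],[0,0,16]],
  [0,[-24,90,100],[0,0,24]],
  [0,[-32,120,100],[0,0,32]],
  [0,[-40,150,100],[0,0,40]],
  [0,[-48,180,100],[0,0,48]],
  [0,[-56,210,100],[0,0,56]],
  [0,[-64,240,100],[0,0,64]],
  [0,[-72,270,100],[0,0,72]],
  [0,[-80,300,100],[0,0,80]],
  [0,[-88,330,100],[0,0,87]],
  [0,[-91.4,341,100],[0,0,89.1]],
  [0,[-91.4,341,100],[0,0,89.1]],
  [0,[-91.4,341,70],[0,0,89.1]],
  [0,[-91.4,341,50],[0,0,89.1]],
  [0,[-91.4,341,45],[0,0,89.1]],
])

```text
time_s: 37.1
eef_pos: [531.5, 256.8, 79.5]
ee_rot: [-0.001, 0.746, 0.666, -0.002]
force: [0.4, -0.3, -1.3]
grip_width: 0.11
grip_force: 49.1
```

Request:
apply_moves([
  [0,[0,0,0],[0,0,0]],
  [0,[0,0,-2],[0,0,0]],
  [0,[0,0,-4],[0,0,0]],
  [0,[0,0,-6],[0,0,0]],
  [0,[0,0,-8],[0,0,0]],
  [0,[0,0,-10],[0,0,0]],
  [0,[0,0,-12],[0,0,0]],
  [0,[0,0,-12],[0,0,0]],
])

```text
time_s: 37.9
eef_pos: [531.9, 258.4, 69.0]
ee_rot: [-0.0, 0.745, 0.667, -0.0]
force: [0.4, -0.6, -0.5]
grip_width: 0.11
grip_force: 49.2
```

Request:
apply_moves([
  [0,[0,0,-4],[0,0,0]],
  [0,[0,0,-8],[0,0,0]],
  [0,[0,0,-12],[0,0,0]],
  [0,[0,0,-16],[0,0,0]],
  [0,[0,0,-19],[0,0,0]],
  [0,[0,0,-21.5],[0,0,0]],
  [0,[0,0,-21.5],[0,0,0]],
  [28,[0,0,-21.5],[0,0,0]],
  [28,[0,0,-21.5],[0,0,0]],
  [28,[0,0,-21.5],[0,0,0]],
  [28,[0,0,-21.5],[0,0,0]],
])

```text
time_s: 39.0
eef_pos: [532.1, 258.5, 47.9]
ee_rot: [0.0, 0.745, 0.667, 0.0]
force: [-0.0, -0.2, -0.3]
grip_width: 0.328
grip_force: 0.0
```

Request:
apply_moves([
  [28,[0,0,40],[0,0,0]],
  [28,[0,0,90],[0,0,0]],
  [28,[9,-20,95],[0,0,-8]],
  [28,[18,-40,95],[0,0,-16]],
  [28,[27,-60,95],[0,0,-24]],
  [28,[36,-80,95],[0,0,-32]],
  [28,[45,-100,95],[0,0,-40]],
  [28,[54,-120,95],[0,0,-48]],
  [28,[63,-140,95],[0,0,-56]],
  [28,[72,-160,95],[0,0,-64]],
  [28,[81,-180,95],[0,0,-72]],
  [28,[90,-200,95],[0,0,-80]],
  [28,[100,-220,95],[0,0,-87]],
  [28,[102.7,-234,95],[0,0,-89.1]],
  [28,[102.7,-234,95],[0,0,-89.1]],
  [28,[102.7,-234,60],[0,0,-89.1]],
  [28,[102.7,-234,25],[0,0,-89.1]],
  [28,[102.7,-234,0],[0,0,-89.1]],
  [28,[102.7,-234,-9],[0,0,-89.1]],
  [28,[102.7,-234,-9],[0,0,-89.1]],
])

```text
time_s: 41.0
eef_pos: [634.1, 25.2, 38.2]
ee_rot: [-0.0, 0.999, -0.046, -0.001]
force: [-0.0, -0.4, 0.3]
grip_width: 0.326
grip_force: 0.0
```

Request:
apply_moves([
  [0,[0,0,0],[0,0,0]],
  [0,[0,0,0],[0,0,0]],
  [0,[0,0,0],[0,0,0]],
  [0,[0,0,0],[0,0,0]],
  [0,[0,0,0],[0,0,0]],
])

```text
time_s: 41.5
eef_pos: [635.6, 24.5, 40.6]
ee_rot: [0.0, 0.999, -0.047, 0.002]
force: [-0.4, 0.6, 7.0]
grip_width: 0.105
grip_force: 50.1
```

Request:
apply_moves([
  [0,[0,0,10],[0,0,0]],
  [0,[0,0,25],[0,0,0]],
  [0,[0,0,60],[0,0,0]],
  [0,[0,0,100],[0,0,0]],
  [0,[-4,20,100],[0,0,8]],
  [0,[-8,40,100],[0,0,16]],
  [0,[-12,60,100],[0,0,24]],
  [0,[-16,80,100],[0,0,32]],
  [0,[-20,100,100],[0,0,40]],
  [0,[-25,120,100],[0,0,48]],
  [0,[-29,140,100],[0,0,56]],
  [0,[-33,160,100],[0,0,64]],
  [0,[-38,180,100],[0,0,72]],
  [0,[-42,200,100],[0,0,80]],
  [0,[-46,220,100],[0,0,87]],
  [0,[-47.7,227.4,100],[0,0,89.1]],
  [0,[-47.7,227.4,100],[0,0,89.1]],
  [0,[-47.7,227.4,70],[0,0,89.1]],
  [0,[-47.7,227.4,50],[0,0,89.1]],
  [0,[-47.7,227.4,45],[0,0,89.1]],
])

```text
time_s: 43.5
eef_pos: [586.3, 250.5, 81.8]
ee_rot: [-0.001, 0.746, 0.666, -0.002]
force: [-0.5, 0.6, -0.1]
grip_width: 0.108
grip_force: 48.9
```

Request:
apply_moves([
  [0,[0,0,0],[0,0,0]],
  [0,[0,0,-2],[0,0,0]],
  [0,[0,0,-4],[0,0,0]],
  [0,[0,0,-6],[0,0,0]],
  [0,[0,0,-8],[0,0,0]],
  [0,[0,0,-10],[0,0,0]],
  [0,[0,0,-12],[0,0,0]],
  [0,[0,0,-12],[0,0,0]],
])

```text
time_s: 44.3
eef_pos: [586.9, 251.8, 71.4]
ee_rot: [-0.0, 0.745, 0.667, -0.0]
force: [-1.1, 0.6, -1.5]
grip_width: 0.114
grip_force: 48.9
```

Request:
apply_moves([
  [0,[0,0,-4],[0,0,0]],
  [0,[0,0,-8],[0,0,0]],
  [0,[0,0,-12],[0,0,0]],
  [0,[0,0,-16],[0,0,0]],
  [0,[0,0,-19],[0,0,0]],
  [0,[0,0,-21.2],[0,0,0]],
  [0,[0,0,-21.2],[0,0,0]],
  [28,[0,0,-21.2],[0,0,0]],
  [28,[0,0,-21.2],[0,0,0]],
  [28,[0,0,-21.2],[0,0,0]],
  [28,[0,0,-21.2],[0,0,0]],
  [28,[0,0,20],[0,0,0]],
  [28,[0,0,70],[0,0,0]],
  [28,[0,0,120],[0,0,0]],
  [28,[-40,-30,150],[0,0,0]],
  [28,[-70,-70,150],[0,0,0]],
  [28,[-100,-110,150],[0,0,0]],
  [28,[-125,-150,150],[0,0,0]],
  [28,[-150,-190,150],[0,0,0]],
  [28,[-150,-190,150],[0,0,0]],
])

```text
time_s: 46.3
eef_pos: [434.9, 58.8, 222.1]
ee_rot: [0.0, 0.746, 0.665, -0.0]
force: [0.6, 0.8, 0.3]
grip_width: 0.332
grip_force: 0.0
```

Request:
apply_moves([
  [28,[-10,-45,0],[0,0,0]],
  [28,[-20,-90,0],[0,0,0]],
  [28,[-30,-135,0],[0,0,0]],
  [28,[-40,-180,0],[0,0,0]],
  [28,[-50,-225,0],[0,0,0]],
  [28,[-60,-280,0],[0,0,0]],
  [28,[-60,-300,0],[0,0,0]],
  [28,[-60,-300,0],[0,0,0]],
  [28,[-60,-300,0],[0,0,0]],
])

```text
time_s: 47.2
eef_pos: [377.2, -237.9, 221.7]
ee_rot: [-0.0, 0.745, 0.667, 0.0]
force: [0.7, -0.3, -0.4]
grip_width: 0.332
grip_force: 0.0
```

```bash
python3 - <<'E'
from gm import *
se("top","12"); se("side","12")
for n in("top","side"):
  p=cv2.imread(f"pics/{n}12.png"); H=hsv(p); P=cloud(n,np.load(f"{n}12.npy"))
  for k,c in {"F":(584,252),"N":(529,258)}.items():
    m=(H[...,1]<75)&(P[...,2]>77)&(np.abs(P[...,0]-c[0])<28)&(np.abs(P[...,1]-c[1])<55)
    v,u=np.nonzero(m); r=boxed(n,np.c_[u,v],85); print(n,k,len(v),np.array(r[0]),np.array(r[1]),"%.1f"%r[2],"z",np.median(P[m][:,2]))
  h=(P[...,2]>40)&(P[...,2]<60)&(np.abs(P[...,0]-472)<45)&(np.abs(P[...,1]+428)<40); print("offcut",h.sum(),np.median(P[h],0))
  # bench gap / bystanders vs the first picture
  d0=cv2.absdiff(cv2.GaussianBlur(p,(5,5),0),cv2.GaussianBlur(cv2.imread(f"pics/{n}5.png"),(5,5),0)).max(2)>40
  k_,l,st,c=cv2.connectedComponentsWithStats(d0.astype(np.uint8)); print([(*st[i].tolist(),) for i in range(1,k_) if st[i,4]>15])
print(ctrl.sense()["time_s"],ctrl.sense()["eef_pos"])
E
```

```text
top sense [ 377.3 -237.4  221.8]
top base 739 [578.3  -0.8] [247.1  53.8] 84.2 line 84.34 [573.9   0.6] [573.8   0.6   8.5]
top rib 298 [576.4   0.1] [246.1  13.2] 84.3 line 84.22 [576.5  -2.4] [576.9  -2.4  50.6]
side sense [ 377.3 -237.1  221.8]
side base 818 [575.2   1.3] [255.   51.9] 83.1 line 83.11 [568.4  13.9] [567.8  14.8   9.2]
side rib 431 [574.9   5.1] [253.5  16.5] 84.4 line 84.51 [577.   10.9] [577.8   9.7  50.3]
top F 65 [586.5 248.5] [55.4 11.6] 85.1 z 83.01041247028115
top N 65 [531.5 254.8] [57.3 11. ] 83.4 z 83.27733026451438
offcut 152 [ 499.1 -436.9   50. ]
[(377, 207, 24, 20, 139), (388, 209, 27, 20, 192), (414, 213, 10, 4, 34), (391, 226, 24, 38, 199), (360, 229, 24, 18, 134), (377, 231, 36, 47, 409), (429, 244, 12, 11, 32), (426, 244, 25, 34, 218), (373, 250, 11, 11, 47), (336, 254, 17, 14, 118), (168, 256, 49, 32, 231), (235, 257, 13, 18, 40), (221, 259, 20, 27, 47), (413, 264, 18, 17, 153), (438, 265, 13, 11, 33), (275, 272, 57, 43, 301), (249, 277, 23, 37, 155), (404, 277, 24, 24, 197), (398, 285, 11, 9, 47), (172, 292, 33, 53, 149), (160, 298, 51, 72, 328)
[... 411 characters left out ...]
0.1   49. ]
[(379, 0, 20, 3, 43), (416, 0, 17, 8, 71), (426, 0, 10, 4, 30), (438, 0, 35, 8, 132), (546, 0, 14, 5, 63), (370, 2, 24, 14, 166), (470, 8, 24, 6, 69), (361, 11, 6, 7, 28), (475, 25, 7, 53, 145), (480, 30, 7, 33, 57), (363, 70, 6, 6, 27), (356, 77, 17, 30, 219), (488, 87, 72, 13, 157), (376, 97, 4, 14, 49), (442, 96, 39, 32, 340), (367, 110, 7, 9, 35), (394, 120, 31, 9, 96), (380, 125, 4, 10, 29), (442, 131, 3, 10, 16), (435, 142, 8, 28, 90), (374, 146, 7, 45, 98), (420, 171, 17, 66, 238), (365, 203, 10, 48, 123), (353, 243, 9, 13, 62), (369, 252, 51, 26, 300), (350, 260, 4, 13, 31), (425, 268, 4, 29, 52), (427, 301, 13, 7, 51), (366, 306, 59, 15, 286)]
47.3 [ 377.3 -237.1  221.8]
```

Gauges are back in their slots with tops at about 84 mm, the straightedge hasn't moved, and the offcut is in the crate. Handing in.

```bash
python3 -c "
from rig import ctrl
print(ctrl.finish_job())"
```

```text
the job is handed in; nothing more can be done
None
```

I handed the job in at about 47 s: the offcut is in the crate, the straightedge is flush, and both gauges (both short) stood together in the shallow notches and are back in their rack slots; the hand-in call returned no verdict.

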